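# Seal the sample canister for cold shipment

### The job

Close the steel sample canister for shipment: seat the loose sealing disc flat in its mouth, knob up, then set the winged screw ring over it and turn the ring clockwise (seen from above) by its wings until it is fully home against its stop. Leave the drink bottle, the tape roll and the notebook with its pen where they are.

Things in the scene. Friction and masses are not known exactly. Their poses are not given: they have to be found in the camera images.
- canister: steel canister fast in a fixed white foam block (160 x 160 x 60 mm high). Origin: centre of the block's underside, on the table; z up the canister's axis. Body 96 mm in diameter up to a shoulder at 95 mm height, then a 76 mm neck up to the rim at 125 mm. The mouth has a recess 70 mm in diameter, 5 mm deep, whose ledge (hole 54 mm) carries the disc
- gap (a point): point on the outside of the neck, 38 mm from the axis on the canister's +x axis, 115 mm above the underside: middle of one of three free gaps (65 degrees wide, 120 degrees apart) between three thread ramps that stand out to 88 mm diameter at 110 to 121 mm height. The ramps' undersides fall clockwise, each ending in an upright stop
- disc: loose steel sealing disc, 64 mm in diameter, 6.5 mm thick, rubber underside, about 120 g, with a round upright knob 16 mm in diameter at its centre, top 29 mm above the underside. Origin: centre of its underside; z up through the knob. Seated, its top stands 1.5 mm above the canister's rim
- ring: loose aluminium screw ring, 100 mm in diameter, about 180 g, lying wings up. Origin: centre of its lower edge; z up. Skirt 93 mm inside, 22 mm high, under a flange (top at 27 mm) with a 50 mm hole that clears the knob. Seated on the disc its origin is 104.5 mm above the canister's; it then turns freely, from mid-gap about 71 degrees clockwise to the stops, and stays where left
- lug (a point): one of the ring's three inside lugs, one under each wing: 15 mm wide, 4 mm high, at the skirt's lower edge, inner ends on an 81 mm circle. The lugs pass down through the free gaps between the canister's ramps, then turn clockwise under the ramps. Point 43.75 mm from the ring's axis on its +x axis, 2 mm above the lower edge
- mouth (a point): centre of the ledge in the canister's mouth, 120 mm above the canister's underside: where the disc's origin must come to lie; z up
- wing (a point): middle of one of the ring's three upright radial wings (on the ring's +x axis; the others at 120 and 240 degrees), 45 mm from the axis, 38.5 mm above the ring's lower edge. Each wing is 9 mm thick, 22 mm long radially (34 to 56 mm from the axis) and stands from 27 to 50 mm height
- home0 (a point): point fixed to the canister, 45 mm from its axis, 143 mm above its underside: one of three places (bearings 48.5, 168.5 and 288.5 degrees counter-clockwise from the canister's x axis) over which the ring's wings stand when the ring is turned home against the stops; any wing may stand at any of them
- home1 (a point): point fixed to the canister, 45 mm from its axis, 143 mm above its underside: one of three places (bearings 48.5, 168.5 and 288.5 degrees counter-clockwise from the canister's x axis) over which the ring's wings stand when the ring is turned home against the stops; any wing may stand at any of them
- home2 (a point): point fixed to the canister, 45 mm from its axis, 143 mm above its underside: one of three places (bearings 48.5, 168.5 and 288.5 degrees counter-clockwise from the canister's x axis) over which the ring's wings stand when the ring is turned home against the stops; any wing may stand at any of them
- notebook: notebook lying on the table, 150 x 210 x 10 mm, does not move; origin at the centre of its underside
- pen: loose blue pen on the notebook, about 135 mm long, 10 mm thick; origin at its middle, underside; x along it
- drink: yellow drink bottle with an orange cap, 62 mm in diameter, 170 mm high; origin at the centre of its underside
- tape: roll of brown packing tape lying flat, 96 mm outside, 80 mm inside diameter, 50 mm high; origin at the centre of its underside
Mind the look-alikes: they are no part of the job. What is shaped like the ring but orange is not meant.

How it is judged:
By the outcome, as a careful person would: the job done as asked, in the order asked, and still so for the second after the job is handed in, with the robot touching nothing.
It also fails if it takes over 69 s, if anything falls off the work surface, if the arm or the gripper's body presses on something with over 40 N, if the wrist force passes 120 N, or if a joint passes its speed limit or range.

### The arm

A 6-joint arm with a two-finger parallel gripper is mounted at the origin on the work surface. World frame = base frame: x ahead of the robot, y to its left, z up, the work surface at z = 0. Lengths are in mm, angles in rad, forces in N, time in s.
With the tool pointing down it reaches from about 425 to 950 mm from the base axis. Payload 14.7 kg.
Tool frame: the origin (TCP) lies midway between the tips of the shut fingers; the grasp point (between the pads) lies 19 mm behind it; z points along the fingers, y is the direction in which the jaws open and shut (so a half turn about z gives the same grasp; the last joint's range is limited). The gripper opens to 85 mm and grips with 20 to 120 N. Pads are 22 mm wide; open, the fingers measure 114 mm over their backs; the gripper's body (76 mm by 85 mm) begins 54 mm behind the grasp point. The pads swing forward as they close: fully open they stand 13 mm farther back than shut.
Start: joints at [-1.316, 0.48, 1.596, -0, 1.065, -0.047], TCP at [193.222, -620.611, 231.297] pointing down, gripper open.
Joint ranges: [-2.75, 2.75], [-0.82, 2.05], [0.23, 2.67], [-1.56, 4.7], [0.09, 2.69], [-2.92, 2.92]. Speed limits (rad/s): [1.89, 1.89, 2.39, 3.01, 3.01, 3.01].

### API

Orientations are given as a rotation vector (axis times angle).
In Python, from rig import robot, eyes gives the robot as it stands.
- The arm moves only by the tool play_rows, never from a script. Its argument "commands" is a list of rows, each a list of 6 numbers: the shift along the world's x, y, z in mm, then the turn, a rotation vector about the world's x, y, z in rad. A call has 1 to 20 rows; each row is the pose to reach, as a shift and turn from the pose measured when the call began; what a row does not reach only later rows make up. A row lasts 1/10 s, in which the tool goes at most 50 mm and 8.59 degrees, less where a joint would pass 70% of its speed; a pose out of reach is approached as far as the arm can. A call with a gripper value outside its range is refused whole. "fingers" is the gripper command: -1 is shut, 1 is fully open, values between are in proportion, set as the call begins (left out, the last holds). The fingers move at their own pace and stop on an object; "force" is the grip in N (left out, the last holds). Time passes only in rows, so rows that repeat a pose let the fingers close. It gives the time, the measured TCP pose, the force and the opening at its end, in the units of the state.
- robot.get_state(): the state, without advancing time (a new reading comes with each control period).
- eyes.read_camera(name): name is "scene" or "top" or "wrist"; returns the picture (384x512x3 uint8, red, green, blue); there is no depth.
- eyes.calibration(name): a dict with "intrinsics" (3x3 intrinsics, pixels), "world_to_cam" (4x4, takes a point from world to camera coordinates); the wrist camera has in their place "hand_eye" (4x4, takes a point from camera to tool coordinates, whose origin is the TCP and whose axes are the flange's). Camera axes: x right, y down, z forward; pixel columns grow to the right and rows downward; lengths in mm; the calibration is good to about 2 mm. A picture is of the moment at which its call begins: read the wrist's pose just before it. calibration takes no time and is no camera call.
- robot.hand_in(): hands the job in, once; it reports no verdict.
The state is a dict: "clock": time; "joints": joint angles; "dq": joint speeds; "effort": joint torques, N m; "eef_pos": TCP position; "eef_rot": TCP orientation; "force": force on the tool from outside, world axes, zero at the start; "torque": the same for the moment, N m; "grip_width": opening from 0.0 (shut) to 1.0 (fully open).
Only numpy, scipy, OpenCV 4.12 (cv2) and the standard library are available. Lean on these libraries where they do the work, as an engineer would, in place of code of your own. Each camera call takes 0.05 s, during which the arm holds its last target.

## Working session

There is one attempt and no reset: what is moved stays moved. The work goes in short steps, Python scripts to look and compute and a tool call to move; the robot and the scene stay as the last step left them, time stands still between calls to the robot, and variables do not carry over. Pictures are saved under pics/ and viewed, and the job is handed in when it is done.

Besides the shell and the picture viewer there is one more tool, called after "Request:" as name([rows], argument=value, ...), one row to a line, values as JSON. play_rows: Moves the arm, as the interface text tells. Its arguments: {"type":"object","properties":{"commands":{"type":"array","items":{"type":"array","items":{"type":"number"}}},"fingers":{"type":"number"},"force":{"type":"number"}},"required":["commands"]}

```bash
ls; mkdir -p pics
python3 - <<'E'
from rig import robot, eyes
import cv2
print(robot.get_state())
for n in("scene","top","wrist"):
    im=eyes.read_camera(n); cv2.imwrite(f"pics/{n}0.png",im[:,:,::-1]); print(n,eyes.calibration(n))
E
```

```text
pics
{'clock': 0.0, 'joints': array([-1.31559426e+00,  4.80860977e-01,  1.59692846e+00,  2.42030656e-05,
        1.06511332e+00, -4.65989533e-02]), 'dq': array([-0.00121604,  0.00061959, -0.00037184,  0.00071406, -0.00017973,
       -0.00093172]), 'effort': array([ 7.88763609e-04, -9.50663495e+01, -4.30187094e+01, -1.04439960e-04,
        1.20075225e-02, -4.08510141e-05]), 'eef_pos': array([ 193.11952306, -620.17261111,  230.63315289]), 'eef_rot': array([-3.10460434e+00, -4.72056394e-01,  1.81111437e-04]), 'force': array([-0.09308581,  0.337512  ,  0.13823919]), 'torque': array([ 0.00090187,  0.02970069, -0.02864307]), 'grip_width': 0.9979607708276413}
scene {'intrinsics': array([[455.36252437,   0.        , 261.22584798],
       [  0.        , 455.36252437, 194.11954588],
       [  0.        ,   0.        ,   1.        ]]), 'world_to_cam': array([[-4.03501067e-01,  9.14917539e-01, -1.06200555e-02,
         2.29019366e+02],
       [ 5.62392028e-01,  2.38839752e-01, -7.91625403e-01,
        -2.22397756e+02],
       [-7.21735474e-01, -3.25394330e-01, -6.10914425e-01,
         1.6225957
[... 456 characters left out ...]
      [ 1.12298565e-01,  1.36287383e-02, -9.93581043e-01,
         1.01631415e+03],
       [ 0.00000000e+00,  0.00000000e+00,  0.00000000e+00,
         1.00000000e+00]])}
wrist {'intrinsics': array([[277.98878897,   0.        , 256.49945785],
       [  0.        , 277.98878897, 190.11929116],
       [  0.        ,   0.        ,   1.        ]]), 'hand_eye': array([[ 2.28751869e-04, -9.65202067e-01, -2.61505100e-01,
         6.53850793e+01],
       [ 9.99999970e-01,  1.98763613e-04,  1.41124637e-04,
         7.17608613e-01],
       [-8.42360926e-05, -2.61505124e-01,  9.65202084e-01,
        -1.42589148e+02],
       [ 0.00000000e+00,  0.00000000e+00,  0.00000000e+00,
         1.00000000e+00]])}
```

View pics/scene0.png

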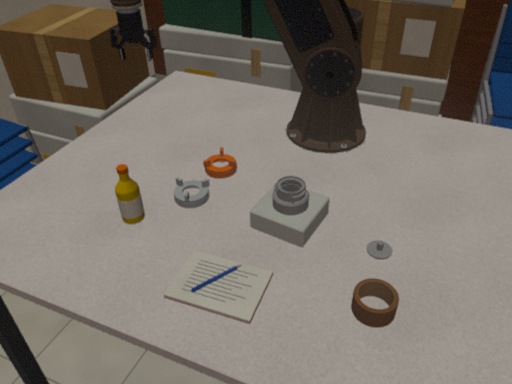

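View pics/top0.png

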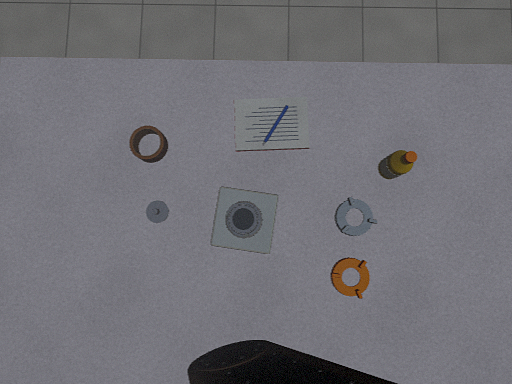

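View pics/wrist0.png

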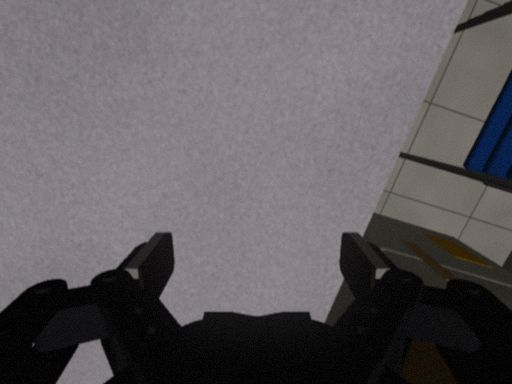

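The top view shows two rings: grey aluminium at about (354,217) and orange at (350,277). The grey one fits the description. The disc is at (157,211), the canister at (243,219) and the tape at (148,145). I'll confirm with enlarged crops.

```bash
cat > h.py <<'E'
import numpy as np, cv2
from rig import robot, eyes
from scipy.spatial.transform import Rotation as R
def ray(name,u,v,z,st=None):
    c=eyes.calibration(name);K=c["intrinsics"]
    if name=="wrist":
        H=c["hand_eye"];T=np.eye(4);T[:3,:3]=R.from_rotvec(st["eef_rot"]).as_matrix();T[:3,3]=st["eef_pos"];W=T@H
    else: W=np.linalg.inv(c["world_to_cam"])
    d=W[:3,:3]@np.linalg.solve(K,[u,v,1]);o=W[:3,3]
    return o+d*(z-o[2])/d[2]
def proj(name,P,st=None):
    c=eyes.calibration(name);K=c["intrinsics"]
    if name=="wrist":
        H=c["hand_eye"];T=np.eye(4);T[:3,:3]=R.from_rotvec(st["eef_rot"]).as_matrix();T[:3,3]=st["eef_pos"];M=np.linalg.inv(T@H)
    else: M=c["world_to_cam"]
    P=np.atleast_2d(P);q=(M[:3,:3]@P.T).T+M[:3,3];q=q@K.T
    return q[:,:2]/q[:,2:]
def crop(im,x0,y0,w,h,s,fn):
    cv2.imwrite(fn,cv2.resize(im[y0:y0+h,x0:x0+w,::-1],None,fx=s,fy=s,interpolation=cv2.INTER_CUBIC))
E
python3 - <<'E'
from h import *
im=cv2.imread("pics/top0.png")[:,:,::-1]
a=[(im[y:y+75,x:x+75,::-1]) for x,y in((317,180),(312,240),(207,182),(120,175))]
a=[cv2.resize(q,None,fx=4.8,fy=4.8,interpolation=cv2.INTER_CUBIC) for q in a]
o=np.vstack([np.hstack(a[:2]),np.hstack(a[2:])]);o=cv2.resize(o,(600,600));cv2.imwrite("pics/c1.png",o)
print("ring",ray("top",354,217,27),"disc",ray("top",157,211,6),"can",ray("top",243,219,125))
E
```

```text
ring [ 513.73163353 -245.16891104   27.        ] disc [520.25540846 302.09430093   6.        ] can [498.38123136  53.50947285 125.        ]
```

View pics/c1.png

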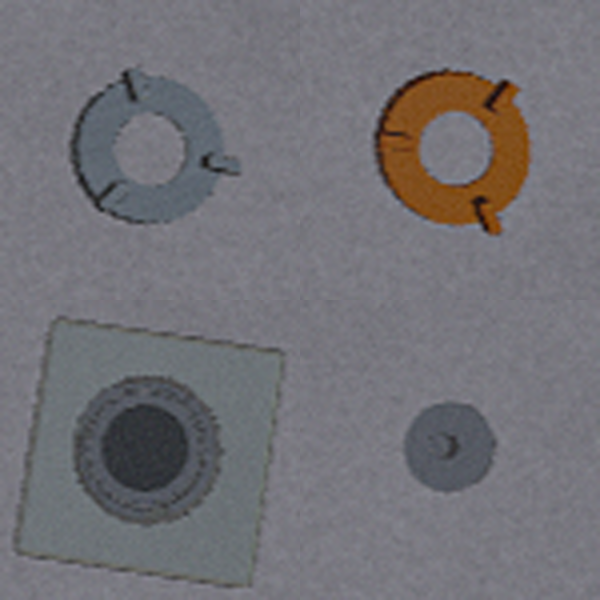

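The first crop, top left, is the grey three-winged ring at about (354.5,217.5) in the full image. The orange one at (350,277) is the look-alike. Next I move the wrist camera over the grey ring.

Run:
```python
from h import *
s=robot.get_state();M=R.from_rotvec(s["eef_rot"]).as_matrix();print(M.round(3)); c=eyes.calibration("wrist")
print("ring",ray("top",354.5,217.5,27))
print("yaw",np.degrees(np.arctan2(M[1,0],M[0,0])),"q1",np.degrees(s["joints"][0]),"q6",np.degrees(s["joints"][5]))
```

```text
[[ 0.955  0.297 -0.   ]
 [ 0.297 -0.955  0.001]
 [ 0.    -0.001 -1.   ]]
ring [ 512.39324806 -246.5228319    27.        ]
yaw 17.29097650200459 q1 -75.37888347776988 q6 -2.6695824105491206
```

Request:
play_rows([
  [346, 381, 0, 0, 0, 0],
  [346, 381, 0, 0, 0, 0],
  [346, 381, 0, 0, 0, 0],
  [346, 381, 0, 0, 0, 0],
  [346, 381, 0, 0, 0, 0],
  [346, 381, 0, 0, 0, 0],
  [346, 381, 0, 0, 0, 0],
  [346, 381, 0, 0, 0, 0],
  [346, 381, 0, 0, 0, 0],
  [346, 381, 0, 0, 0, 0],
  [346, 381, 0, 0, 0, 0],
  [346, 381, 0, 0, 0, 0],
  [346, 381, 0, 0, 0, 0],
])

```text
clock: 1.45
eef_pos: [538.6, -239.5, 230.6]
eef_rot: [-3.105, -0.473, 0.001]
force: [0.2, 0.2, 0.5]
grip_width: 1.0
```

```bash
cat > look.py <<'E'
from h import *
import sys,pickle
n=sys.argv[1]
s=robot.get_state(); im=eyes.read_camera("wrist")
pickle.dump((s,im),open(f"pics/{n}.pkl","wb"))
cv2.imwrite(f"pics/{n}.png",im[:,:,::-1]); print(s["clock"],s["eef_pos"].round(1),s["eef_rot"].round(3),s["joints"].round(2))
E
python3 look.py w1
```

```text
1.45 [ 538.6 -239.5  230.6] [-3.105e+00 -4.730e-01  1.000e-03] [-0.47  0.4   1.74  0.    1.01  0.8 ]
```

View pics/w1.png

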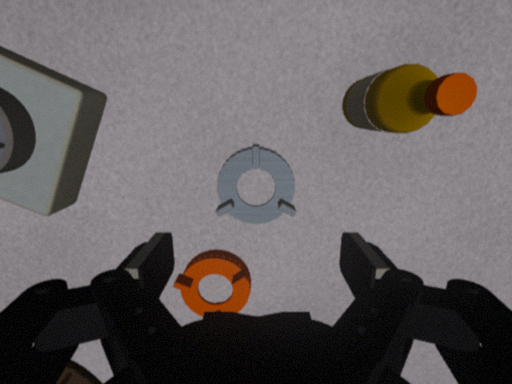

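Grey ring at about (256,186), with wings pointing up (256,152), lower left (225,207) and lower right (288,207). The orange one is at (215,285). I'll enlarge this.

Run:
```python
from h import *
import pickle
s,im=pickle.load(open("pics/w1.pkl","rb"))
crop(im,206,136,100,100,6,"pics/w1c.png")
```

```text
(no output)
```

View pics/w1c.png

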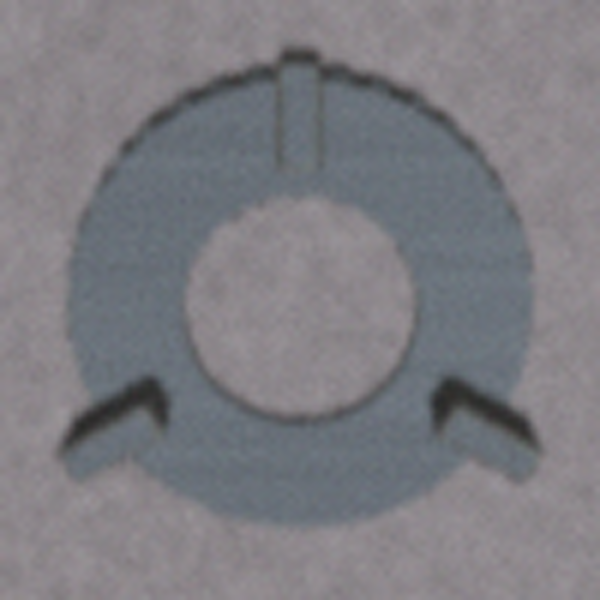

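```bash
cat > fitring.py <<'E'
from h import *
import pickle
def ringwire(c,yaw,z0):
    P=[];a=np.linspace(0,2*np.pi,73)
    for r,z in((50,27),(25,27)): P.append(np.c_[c[0]+r*np.cos(a),c[1]+r*np.sin(a),0*a+z0+z])
    for k in range(3):
        t=yaw+k*2*np.pi/3;u=np.array([np.cos(t),np.sin(t)]);n=np.array([-u[1],u[0]])
        q=[(34,-4.5),(56,-4.5),(56,4.5),(34,4.5),(34,-4.5)]
        P.append(np.array([[*(np.array(c)+r*u+w*n),z0+50] for r,w in q]))
    return P
def overlay(im,s,wires,x0,y0,w,h,f,fn,name="wrist"):
    o=np.ascontiguousarray(cv2.resize(im[y0:y0+h,x0:x0+w,::-1],None,fx=f,fy=f,interpolation=cv2.INTER_CUBIC))
    for W in wires:
        p=((proj(name,W,s)-[x0,y0]+.5)*f).round().astype(int)
        cv2.polylines(o,[p.reshape(-1,1,2)],False,(0,0,255),1)
    cv2.imwrite(fn,o)
E
python3 - <<'E'
from fitring import *
s,im=pickle.load(open("pics/w1.pkl","rb"))
g=lambda x,y:(x/6+206-.5,y/6+136-.5)
c=ray("wrist",*g(300,298),27,s)[:2]
w=ray("wrist",*g(300,119),50,s)[:2]
yaw=np.arctan2(*(w-c)[::-1]); print(c,np.degrees(yaw),np.linalg.norm(w-c))
overlay(im,s,ringwire(c,yaw,0),206,136,100,100,6,"pics/w1o.png")
E
```

```text
[ 517.45947345 -245.3464402 ] 17.150183543235986 41.647624575136795
```

View pics/w1o.png

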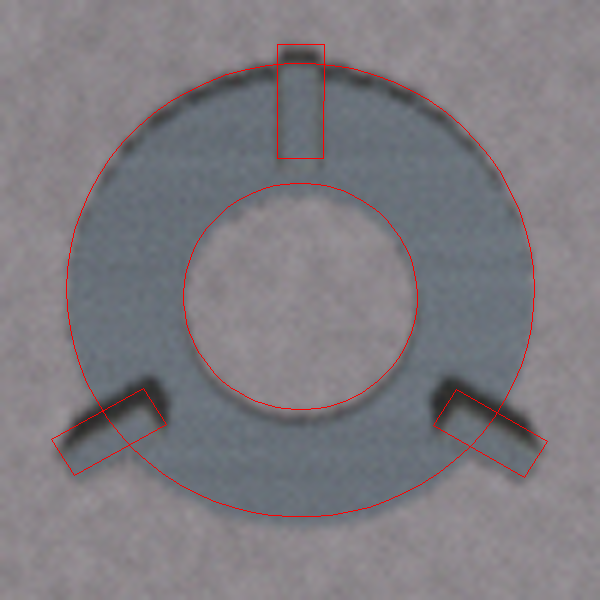

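Refined ring: centre about (515.7,-245.9), a wing at 17.2°. Now the canister.

Request:
play_rows([
  [-40, 293, 30, 0, 0, 0],
  [-40, 293, 30, 0, 0, 0],
  [-40, 293, 30, 0, 0, 0],
  [-40, 293, 30, 0, 0, 0],
  [-40, 293, 30, 0, 0, 0],
  [-40, 293, 30, 0, 0, 0],
  [-40, 293, 30, 0, 0, 0],
  [-40, 293, 30, 0, 0, 0],
  [-40, 293, 30, 0, 0, 0],
])

```text
clock: 2.4
eef_pos: [498.3, 51.4, 260.6]
eef_rot: [-3.106, -0.469, 0.001]
force: [-0.7, -0.1, 1.3]
grip_width: 0.999
```

```bash
python3 look.py w2
python3 - <<'E'
from h import *
import pickle
s,im=pickle.load(open("pics/w2.pkl","rb"))
print(proj("wrist",[[498,53,125]],s))
E
```

```text
2.4 [498.3  51.4 260.6] [-3.106e+00 -4.690e-01  1.000e-03] [0.04 0.24 1.89 0.   1.01 1.31]
[[254.30209971 180.51555729]]
```

View pics/w2.png

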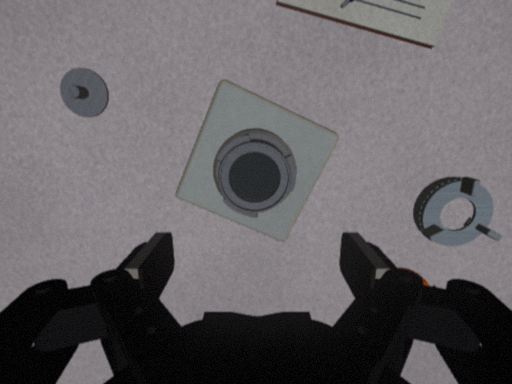

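Run:
```python
from h import *
import pickle
s,im=pickle.load(open("pics/w2.pkl","rb"))
im=cv2.convertScaleAbs(im,alpha=1.6,beta=0)
crop(im,205,120,100,100,6,"pics/w2c.png")
```

```text
(no output)
```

View pics/w2c.png

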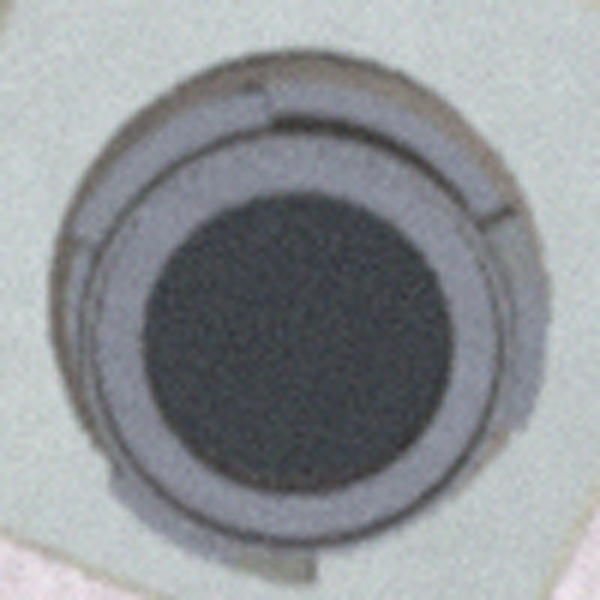

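Ramps show at about (513,320), (170,175) and (212,528) in the crop. The gap lies between the first two, at an image angle of about 63°, so canister yaw is about -8° and agrees with the block edges. I'll check with an overlay.

```bash
cat > canw.py <<'E'
from fitring import *
def canwire(c,yaw):
    a=np.linspace(0,2*np.pi,73);P=[]
    L=lambda r,z,b:np.c_[c[0]+r*np.cos(b+yaw),c[1]+r*np.sin(b+yaw),0*b+z]
    P+= [L(38,125,a),L(27,120,a)]
    for k in range(3):
        b=np.radians(np.linspace(32.5,87.5,20)+120*k);P.append(L(44,121,b))
        P.append(np.r_[L(38,121,b[:1]),L(44,121,b[:1])])
        P.append(np.r_[L(38,121,b[-1:]),L(44,121,b[-1:])])
    P.append(L(80*2**.5,60,np.radians([45,135,225,315,405])))
    return P
E
python3 - <<'E'
from canw import *
s,im=pickle.load(open("pics/w2.pkl","rb"))
g=lambda x,y:(x/6+205-.5,y/6+120-.5)
c=ray("wrist",*g(298,342),120,s)[:2];print(c)
im=cv2.convertScaleAbs(im,alpha=1.5,beta=0)
overlay(im,s,canwire(c,np.radians(-7.5)),170,70,180,180,3.3,"pics/w2o.png")
overlay(im,s,canwire(c,np.radians(-7.5)),205,120,100,100,6,"pics/w2p.png")
E
```

```text
[500.92739607  54.09036431]
```

View pics/w2o.png

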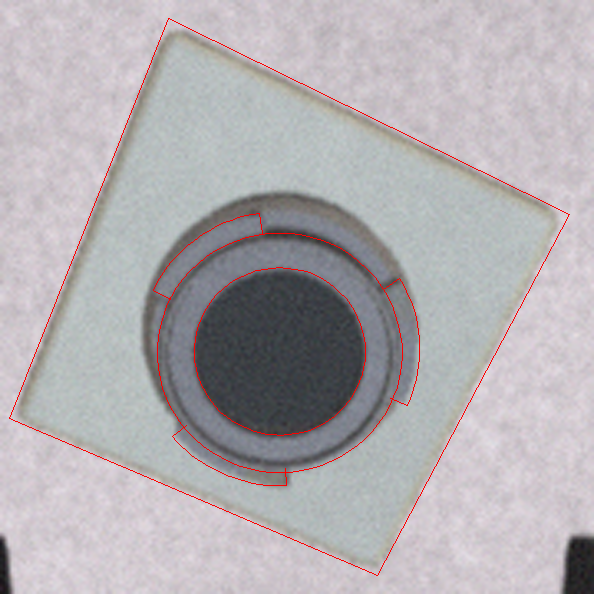

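View pics/w2p.png

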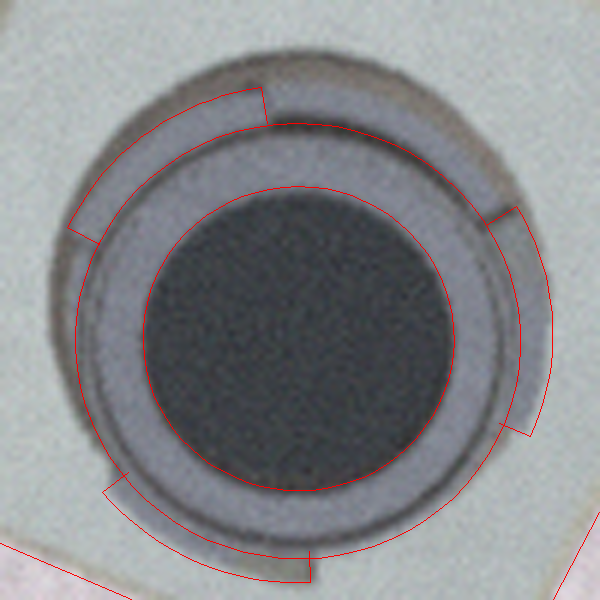

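Overlay matches: canister yaw about -7.4°, centre about (500.3,53.9). Gaps are at -7.4°, 112.6° and 232.6°. Next I look at the disc from close above.

Run:
```python
from h import *
import pickle
s,im=pickle.load(open("pics/w2.pkl","rb"))
print(ray("wrist",84,93,6,s), ray("top",157.2,211.5,6))
```

```text
[518.99550387 301.45450821   6.        ] [518.86163411 301.45873912   6.        ]
```

Request:
play_rows([
  [45, 258, -60, 0, 0, 0],
  [45, 258, -60, 0, 0, 0],
  [45, 258, -60, 0, 0, 0],
  [45, 258, -60, 0, 0, 0],
  [45, 258, -60, 0, 0, 0],
  [45, 258, -60, 0, 0, 0],
  [45, 258, -60, 0, 0, 0],
  [45, 258, -60, 0, 0, 0],
])

```text
clock: 3.25
eef_pos: [543.6, 307.7, 200.1]
eef_rot: [3.107, 0.467, -0.003]
force: [0.3, -0.4, -0.5]
grip_width: 1.001
```

```bash
python3 look.py w3
python3 - <<'E'
from h import *
import pickle
s,im=pickle.load(open("pics/w3.pkl","rb"))
p=proj("wrist",[[519,301.5,6]],s)[0];print(p)
crop(im,206,140,100,100,6,"pics/w3c.png")
E
```

```text
3.25 [543.6 307.7 200.1] [ 3.107e+00  4.670e-01 -3.000e-03] [0.47 0.48 1.69 0.   0.98 1.74]
[254.89860985 189.45231577]
```

View pics/w3c.png

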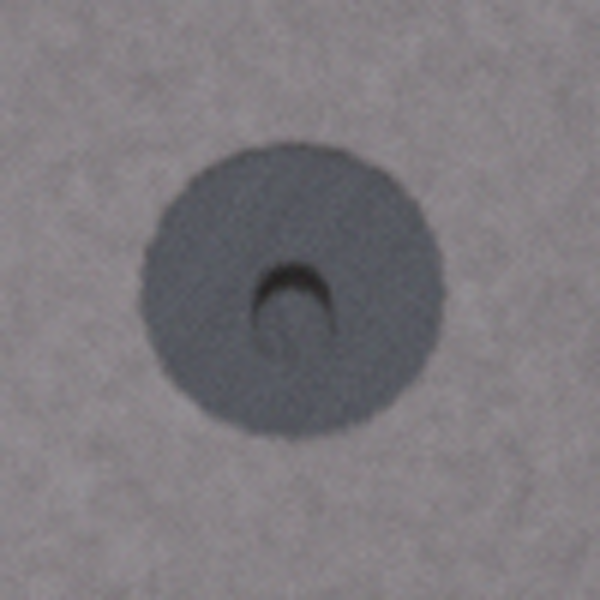

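Run:
```python
from h import *
import pickle
s,im=pickle.load(open("pics/w3.pkl","rb"))
c=ray("wrist",254.25,187.7,6,s);print(c)
p=proj("wrist",[[c[0],c[1],29]],s)[0];print((p-[206,140]+.5)*6)
```

```text
[520.93433374 302.94153113   6.        ]
[291.55573364 319.22477081]
```

Request:
play_rows([
  [-22.7, -4.8, -60, 0, 0, 0],
  [-22.7, -4.8, -110, 0, 0, 0],
  [-22.7, -4.8, -150, 0, 0, 0],
  [-22.7, -4.8, -175, 0, 0, 0],
  [-22.7, -4.8, -189, 0, 0, 0],
  [-22.7, -4.8, -189, 0, 0, 0],
  [-22.7, -4.8, -189, 0, 0, 0],
], fingers=-0.2, force=40)

```text
clock: 4.0
eef_pos: [522.1, 302.4, 12.9]
eef_rot: [-3.106, -0.465, 0.0]
force: [-0.4, 0.5, -0.2]
grip_width: 0.4
```

```bash
python3 look.py w4;python3 - <<'E'
from h import *
im=eyes.read_camera("scene"); crop(im,330,200,100,75,6,"pics/s4.png")
E
```

```text
4.0 [522.1 302.4  12.9] [-3.106 -0.465  0.   ] [0.47 0.7  1.86 0.   0.58 1.75]
```

View pics/w4.png

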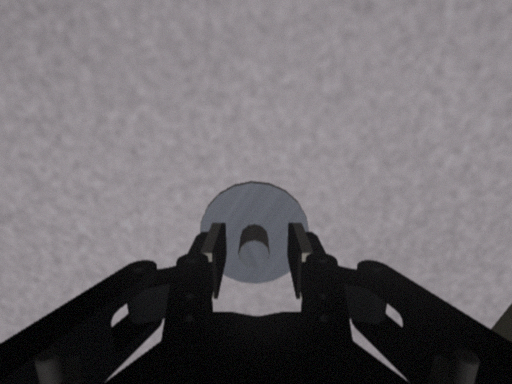

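View pics/s4.png

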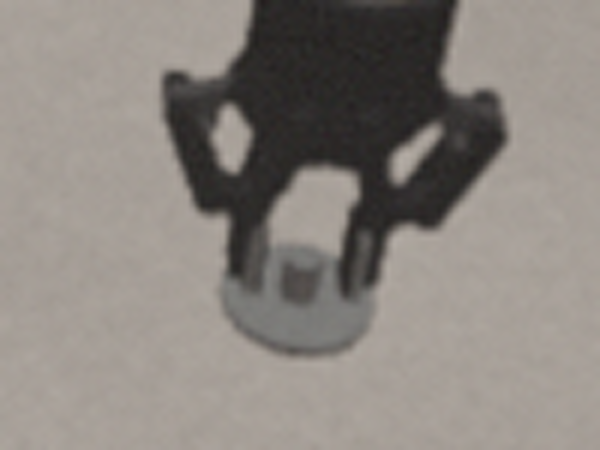

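Knob at (254,240), centred between the fingers. Closing.

Request:
play_rows([
  [-1.2, 0.5, -2, 0, 0, 0],
  [-1.2, 0.5, -2, 0, 0, 0],
  [-1.2, 0.5, -2, 0, 0, 0],
  [-1.2, 0.5, -2, 0, 0, 0],
  [-1.2, 0.5, -2, 0, 0, 0],
  [-1.2, 0.5, -2, 0, 0, 0],
], fingers=-1, force=60)

```text
clock: 4.7
eef_pos: [522.0, 304.0, 13.0]
eef_rot: [-3.105, -0.466, -0.006]
force: [-0.9, -1.2, 13.4]
grip_width: 0.155
```

```bash
python3 look.py w5
python3 - <<'E'
from h import *
s=robot.get_state();print(s["grip_width"],s["force"],proj("wrist",[list(s["eef_pos"]),[520.9,302.9,29]],s))
E
```

```text
4.7 [522. 304.  13.] [-3.105 -0.466 -0.006] [0.48 0.7  1.86 0.   0.58 1.75]
0.15750268667031828 [-0.36267335 -1.19659221 13.30559634] [[255.15714698 236.51538967]
 [256.41912962 252.31714227]]
```

View pics/w5.png

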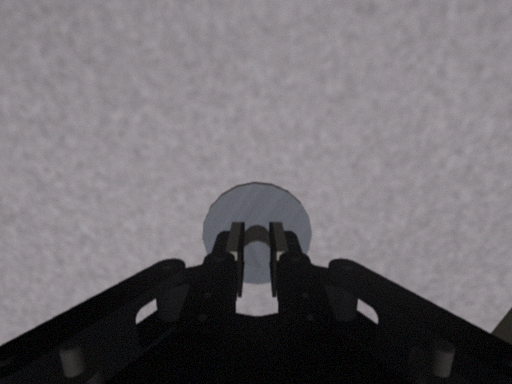

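Run:
```python
from fitring import *
s,im=pickle.load(open("pics/w5.pkl","rb"))
a=np.linspace(0,2*np.pi,73)
im=cv2.convertScaleAbs(im,alpha=1.8,beta=0)
c=s["eef_pos"][:2]
for n,c in(("a",[520.9,302.9]),("b",c)):
  overlay(im,s,[np.c_[c[0]+r*np.cos(a),c[1]+r*np.sin(a),0*a+z] for r,z in((32,6.5),(8,29))],190,165,135,135,4,f"pics/w5{n}.png")
```

```text
(no output)
```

View pics/w5b.png

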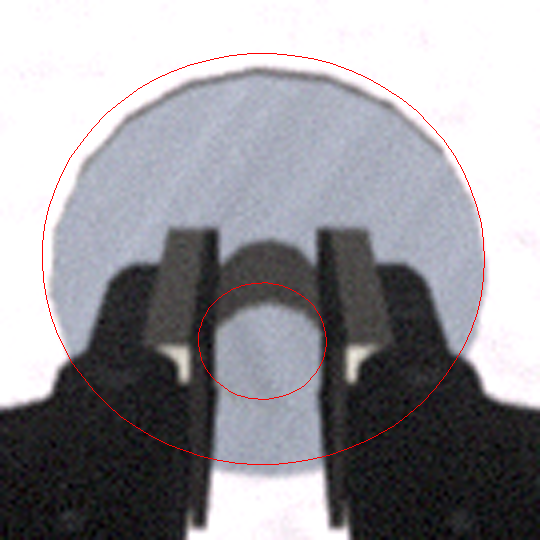

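Disc is gripped with its offset unchanged. Lifting and moving to the canister.

Request:
play_rows([
  [0, 0, 30, 0, 0, 0],
  [0, 0, 80, 0, 0, 0],
  [0, 0, 130, 0, 0, 0],
  [0, 0, 167, 0, 0, 0],
  [-5, -49, 167, 0, 0, 0],
  [-9, -98, 167, 0, 0, 0],
  [-13, -147, 167, 0, 0, 0],
  [-17, -196, 167, 0, 0, 0],
  [-20, -235, 167, 0, 0, 0],
  [-20.5, -249, 160, 0, 0, 0],
  [-20.5, -249, 142, 0, 0, 0],
  [-20.5, -249, 137, 0, 0, 0],
  [-20.5, -249, 137, 0, 0, 0],
])

```text
clock: 6.05
eef_pos: [501.0, 55.4, 149.6]
eef_rot: [-3.105, -0.466, -0.004]
force: [0.2, 0.4, -1.3]
grip_width: 0.16
```

```bash
python3 look.py w6
python3 - <<'E'
from fitring import *
s,im=pickle.load(open("pics/w6.pkl","rb"))
print(s["grip_width"],s["force"])
crop(cv2.convertScaleAbs(im,alpha=1.7,beta=0),150,120,210,160,3.7,"pics/w6c.png")
im=eyes.read_camera("scene"); crop(im,230,140,120,100,6,"pics/s6.png")
E
```

```text
6.05 [501.   55.4 149.6] [-3.105 -0.466 -0.004] [0.05 0.39 2.01 0.   0.74 1.32]
0.15972194847974075 [ 0.16968877  0.42136677 -1.25174189]
```

View pics/w6c.png

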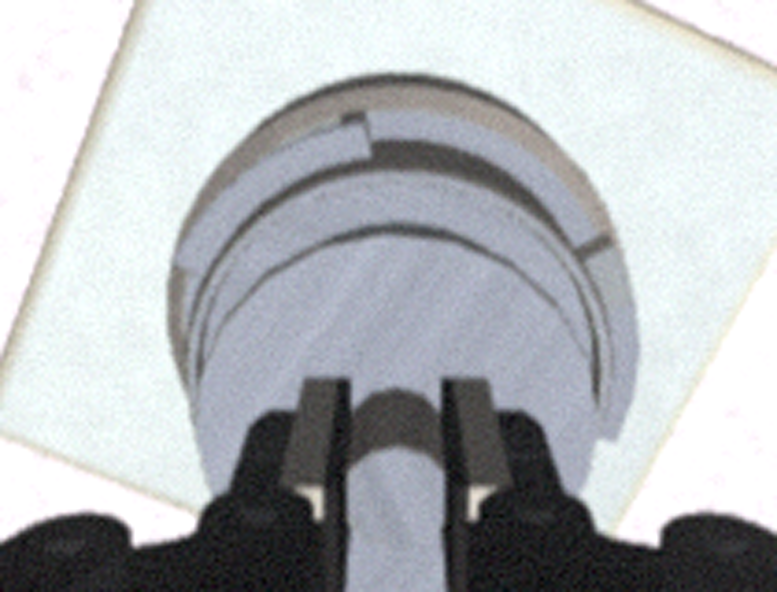

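View pics/s6.png

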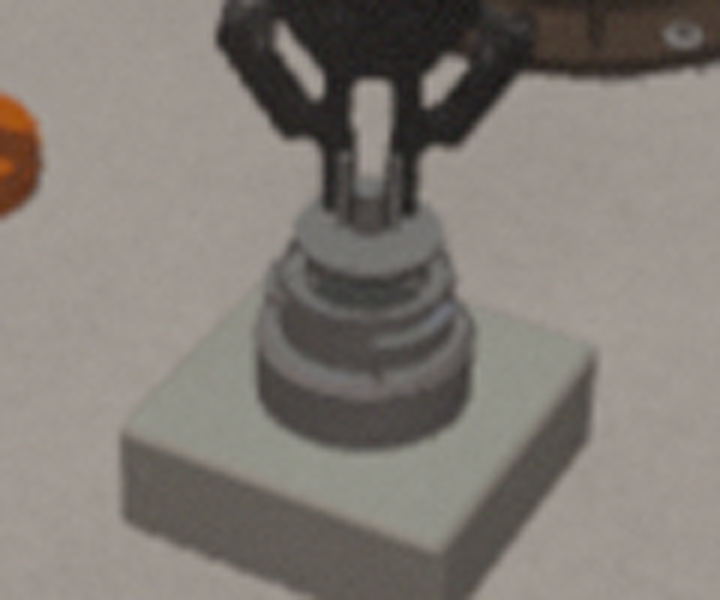

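Run:
```python
from canw import *
s,im=pickle.load(open("pics/w6.pkl","rb"))
im=cv2.convertScaleAbs(im,alpha=1.7,beta=0)
s["eef_pos"]=s["eef_pos"]+[0,0,3.5]
a=np.linspace(0,2*np.pi,73); c=s["eef_pos"][:2]+[-1.2,-1.0]
circ=lambda c,r,z:np.c_[c[0]+r*np.cos(a),c[1]+r*np.sin(a),0*a+z]
overlay(im,s,canwire([500.3,53.9],np.radians(-7.4))[:-1]+[circ([500.3,53.9],48,95),circ([500.3,53.9],35,125),circ(c,32,143)],170,125,170,150,4.5,"pics/w6o.png")
```

```text
(no output)
```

View pics/w6o.png

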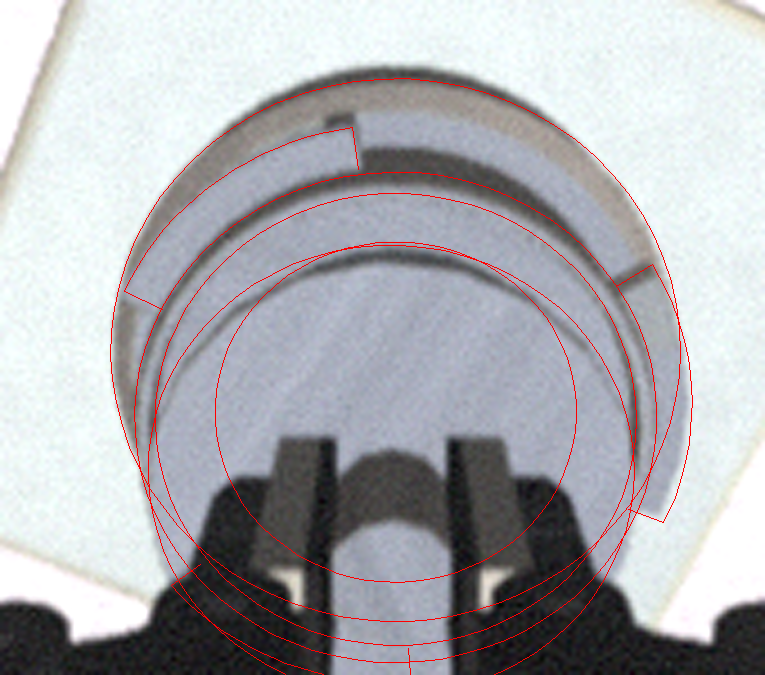

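Request:
play_rows([
  [0.6, 0.8, -3, 0, 0, 0],
  [0.6, 0.8, -6, 0, 0, 0],
  [0.6, 0.8, -9, 0, 0, 0],
  [0.6, 0.8, -11, 0, 0, 0],
  [0.6, 0.8, -13, 0, 0, 0],
  [0.6, 0.8, -14, 0, 0, 0],
  [0.6, 0.8, -14, 0, 0, 0],
])

```text
clock: 6.85
eef_pos: [502.2, 56.4, 136.3]
eef_rot: [-3.105, -0.467, -0.005]
force: [-0.1, 0.6, -0.3]
grip_width: 0.156
```

```bash
python3 look.py w7
python3 - <<'E'
from canw import *
s,im=pickle.load(open("pics/w7.pkl","rb"))
crop(cv2.convertScaleAbs(im,alpha=1.7,beta=0),150,120,210,160,3.7,"pics/w7c.png")
im=eyes.read_camera("scene"); crop(im,230,140,120,100,6,"pics/s7.png")
E
```

```text
6.85 [502.2  56.4 136.3] [-3.105 -0.467 -0.005] [0.05 0.41 2.02 0.   0.71 1.32]
```

View pics/w7c.png

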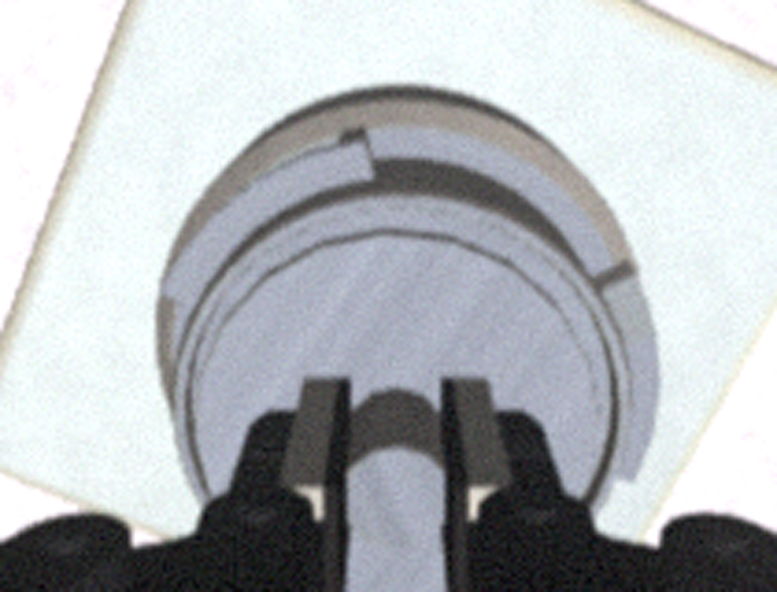

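View pics/s7.png

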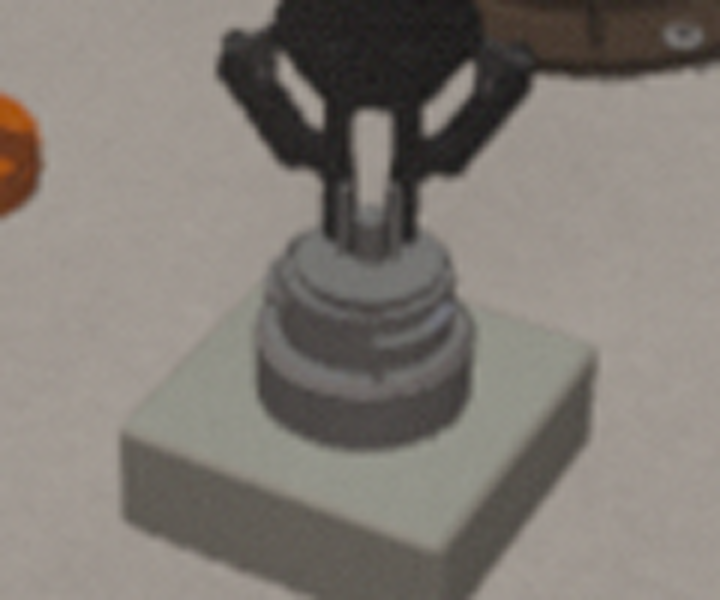

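Disc appears centred in the rim, top gap about 6 mm as expected. Lowering onto the ledge.

Request:
play_rows([
  [0, 0, -1, 0, 0, 0],
  [0, 0, -2, 0, 0, 0],
  [0, 0, -3, 0, 0, 0],
  [0, 0, -4, 0, 0, 0],
  [0, 0, -4, 0, 0, 0],
])

```text
clock: 7.45
eef_pos: [502.4, 56.4, 133.0]
eef_rot: [-3.105, -0.467, -0.006]
force: [-4.4, -0.3, 15.4]
grip_width: 0.155
```

Contact came at z=133, where seating is expected. Release and look.

Request:
play_rows([
  [0, 0, 1, 0, 0, 0],
  [0, 0, 1, 0, 0, 0],
  [0, 0, 1, 0, 0, 0],
  [0, 0, 15, 0, 0, 0],
  [0, 0, 50, 0, 0, 0],
  [0, 0, 90, 0, 0, 0],
  [0, 0, 120, 0, 0, 0],
  [0, 0, 120, 0, 0, 0],
], fingers=-0.2)

```text
clock: 8.25
eef_pos: [504.5, 56.5, 256.8]
eef_rot: [-3.105, -0.467, -0.016]
force: [1.6, -0.1, -0.6]
grip_width: 0.401
```

```bash
python3 look.py w8
python3 - <<'E'
from canw import *
s,im=pickle.load(open("pics/w8.pkl","rb"))
crop(cv2.convertScaleAbs(im,alpha=1.7,beta=0),205,120,100,100,6,"pics/w8c.png")
im=eyes.read_camera("scene"); crop(im,240,160,100,75,6,"pics/s8.png")
E
```

```text
8.25 [504.5  56.5 256.8] [-3.105 -0.467 -0.016] [0.05 0.25 1.89 0.   0.99 1.32]
```

View pics/w8c.png

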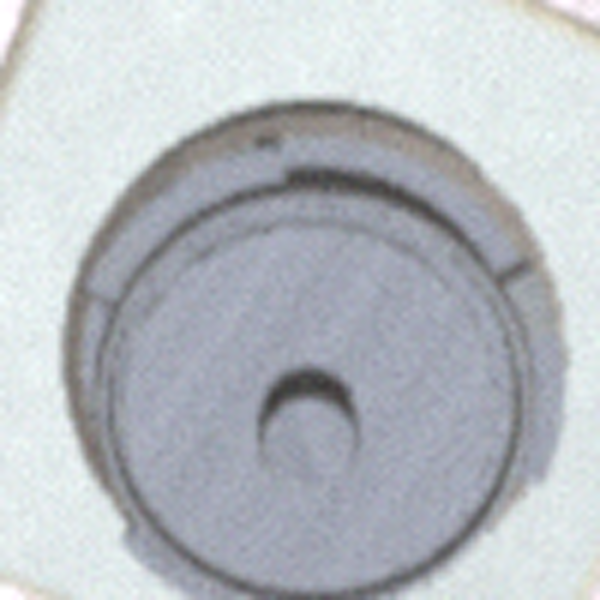

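View pics/s8.png

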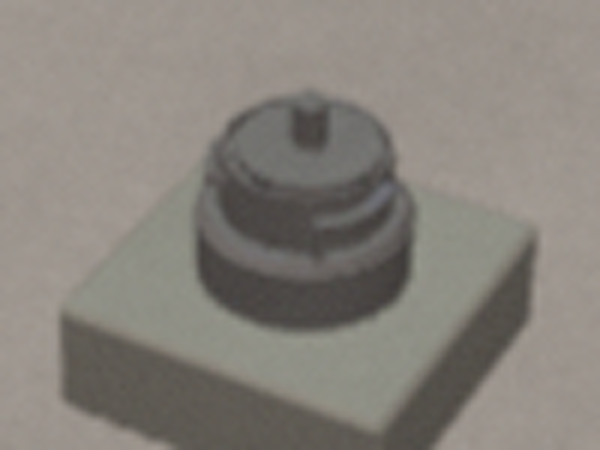

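Run:
```python
from canw import *
s,im=pickle.load(open("pics/w8.pkl","rb"))
im=cv2.convertScaleAbs(im,alpha=1.5,beta=0)
s["eef_pos"]=s["eef_pos"]+[0,0,3.5]
a=np.linspace(0,2*np.pi,73); c=[500.3,53.9]
circ=lambda c,r,z:np.c_[c[0]+r*np.cos(a),c[1]+r*np.sin(a),0*a+z]
print(c)
overlay(im,s,canwire(c,np.radians(-7.4))[:1]+canwire(c,np.radians(-7.4))[2:]+[circ(c,48,95),circ(c,35,125),circ(c,32,126.5),circ(c,8,149)],200,135,115,100,6,"pics/w8o.png")
```

```text
[500.3, 53.9]
```

View pics/w8o.png

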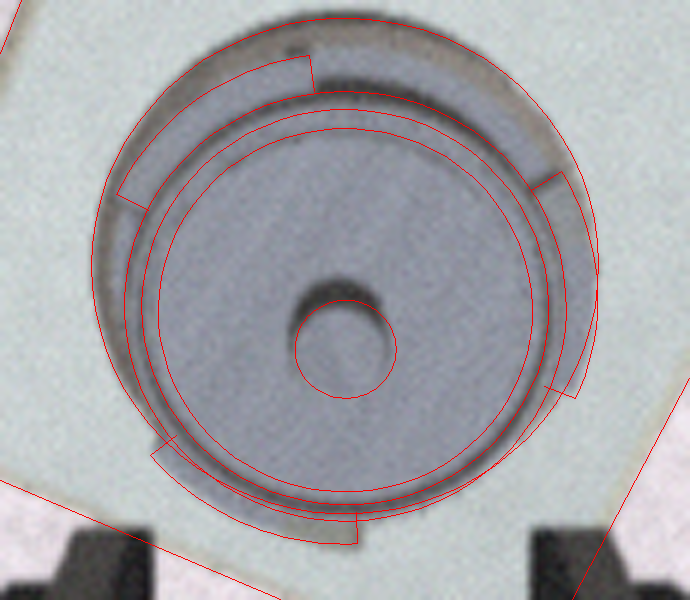

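The disc is seated. The knob top and disc edge fit the seated model within about 1 mm. To separate out hand-eye bias, I'll rotate the tool to the placing yaw (112.6°) here and re-measure the canister.

Request:
play_rows([
  [-4, -2, 0, 0, 0, 0.14],
  [-4, -2, 0, 0, 0, 0.28],
  [-4, -2, 0, 0, 0, 0.42],
  [-4, -2, 0, 0, 0, 0.56],
  [-4, -2, 0, 0, 0, 0.7],
  [-4, -2, 0, 0, 0, 0.84],
  [-4, -2, 0, 0, 0, 0.98],
  [-4, -2, 0, 0, 0, 1.12],
  [-4, -2, 0, 0, 0, 1.26],
  [-4, -2, 0, 0, 0, 1.4],
  [-4, -2, 0, 0, 0, 1.54],
  [-4, -2, 0, 0, 0, 1.663],
  [-4, -2, 0, 0, 0, 1.663],
])

```text
clock: 9.65
eef_pos: [497.8, 54.4, 251.9]
eef_rot: [-1.741, -2.607, -0.001]
force: [-0.7, -0.2, 0.4]
grip_width: 0.397
```

```bash
python3 look.py w9
python3 - <<'E'
from canw import *
s,im=pickle.load(open("pics/w9.pkl","rb"))
M=R.from_rotvec(s["eef_rot"]).as_matrix();print(np.degrees(np.arctan2(M[1,0],M[0,0])),M[2])
im=cv2.convertScaleAbs(im,alpha=1.5,beta=0)
s["eef_pos"]=s["eef_pos"]+[0,0,3.5]
a=np.linspace(0,2*np.pi,73); c=[500.3,53.9]
circ=lambda c,r,z:np.c_[c[0]+r*np.cos(a),c[1]+r*np.sin(a),0*a+z]
overlay(im,s,canwire(c,np.radians(-7.4))[:1]+canwire(c,np.radians(-7.4))[2:]+[circ(c,48,95),circ(c,35,125),circ(c,32,126.5),circ(c,8,149)],200,130,115,100,6,"pics/w9o.png")
E
```

```text
9.65 [497.8  54.4 251.9] [-1.741e+00 -2.607e+00 -1.000e-03] [ 0.04  0.25  1.9   0.01  0.99 -0.35]
112.52165783919007 [ 0.00629781 -0.00315716 -0.99997518]
```

View pics/w9o.png

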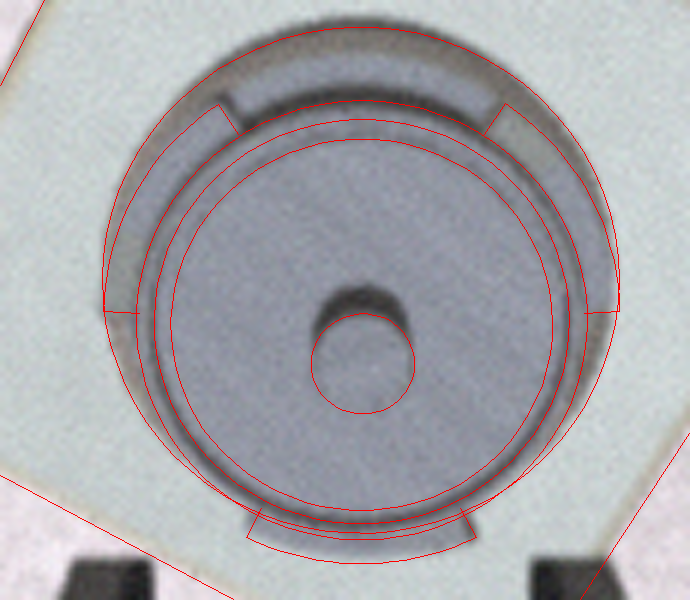

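Bias is under 1 mm: the gap is symmetric at 112.6° and the canister is at about (500.1,54.2). Next I refine the ring fit.

Run:
```python
from fitring import *
s,im=pickle.load(open("pics/w1.pkl","rb"))
s["eef_pos"]=s["eef_pos"]+[0,0,3.5]
overlay(im,s,ringwire([515.9,-245.7],np.radians(17.2),0),206,136,100,100,6,"pics/w1o2.png")
```

```text
(no output)
```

View pics/w1o2.png

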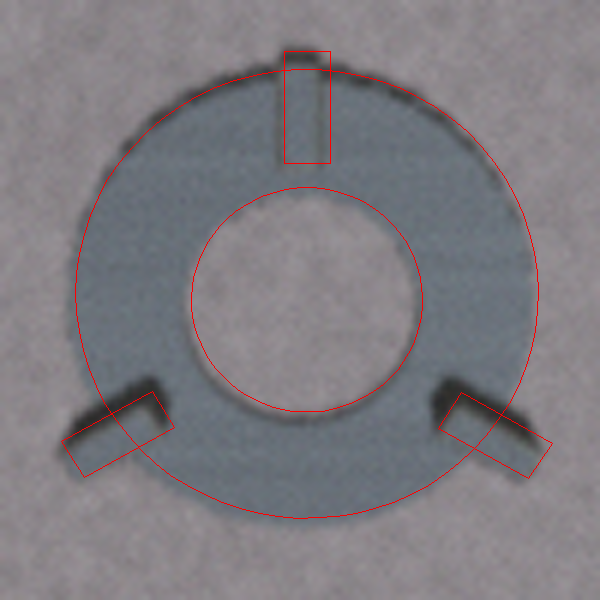

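Request:
play_rows([
  [8, -40, 0, 0, 0, -0.14],
  [16, -80, 0, 0, 0, -0.28],
  [25, -120, 0, 0, 0, -0.42],
  [33, -160, 0, 0, 0, -0.56],
  [42, -200, -20, 0, 0, -0.7],
  [50, -240, -40, 0, 0, -0.84],
  [59.5, -275, -60, 0, 0, -0.98],
  [59.5, -285.8, -90, 0, 0, -1.12],
  [59.5, -285.8, -120, 0, 0, -1.26],
  [59.5, -285.8, -140, 0, 0, -1.4],
  [59.5, -285.8, -150, 0, 0, -1.54],
  [59.5, -285.8, -150, 0, 0, -1.664],
  [59.5, -285.8, -150, 0, 0, -1.664],
  [59.5, -285.8, -150, 0, 0, -1.664],
], fingers=-0.3)

```text
clock: 11.1
eef_pos: [557.3, -231.3, 101.8]
eef_rot: [-3.103, -0.464, -0.008]
force: [-0.6, 0.3, 1.1]
grip_width: 0.354
```

```bash
python3 look.py w10
python3 - <<'E'
from fitring import *
s,im=pickle.load(open("pics/w10.pkl","rb"))
M=R.from_rotvec(s["eef_rot"]).as_matrix();print(np.degrees(np.arctan2(M[1,0],M[0,0])),M[2])
s["eef_pos"]=s["eef_pos"]+[0,0,3.5]
im=cv2.convertScaleAbs(im,alpha=1.4,beta=0)
overlay(im,s,ringwire([514.3,-244.7],np.radians(17.2),0),150,130,210,180,3.5,"pics/w10o.png")
E
```

```text
11.1 [ 557.3 -231.3  101.8] [-3.103 -0.464 -0.008] [-0.45  0.57  1.82  0.01  0.75  0.82]
16.991813126725464 [ 0.00586336 -0.00319084 -0.99997772]
```

View pics/w10o.png

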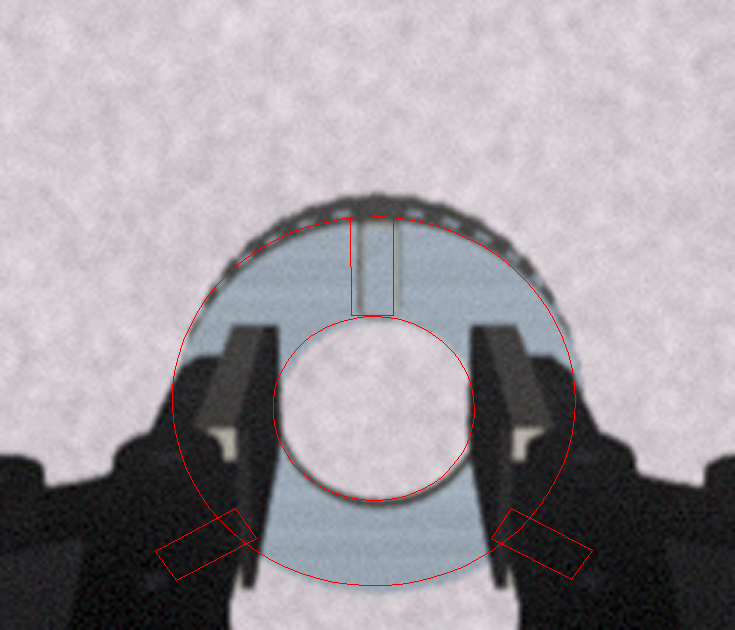

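Wing sits between the fingers at (380,265) in the crop. Descend to z≈35 and close.

Request:
play_rows([
  [0, -0.5, -30, 0, 0, 0],
  [0, -0.5, -52, 0, 0, 0],
  [0, -0.5, -63, 0, 0, 0],
  [0, -0.5, -67, 0, 0, 0],
  [0, -0.5, -67, 0, 0, 0],
  [0, -0.5, -67, 0, 0, 0],
])

```text
clock: 11.75
eef_pos: [558.0, -232.1, 35.9]
eef_rot: [-3.104, -0.465, -0.01]
force: [0.1, -0.3, 1.0]
grip_width: 0.35
```

```bash
python3 look.py w11
python3 - <<'E'
from h import *
im=eyes.read_camera("scene"); crop(im,140,130,110,90,6,"pics/s11.png")
print(robot.get_state()["force"])
E
```

```text
11.75 [ 558.  -232.1   35.9] [-3.104 -0.465 -0.01 ] [-0.45  0.66  1.85  0.01  0.62  0.82]
[-0.22664229  0.45690575  0.54425859]
```

View pics/s11.png

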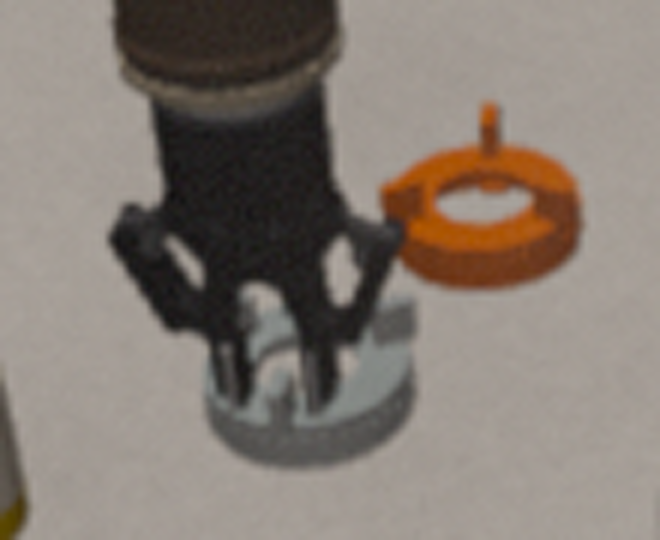

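View pics/w11.png

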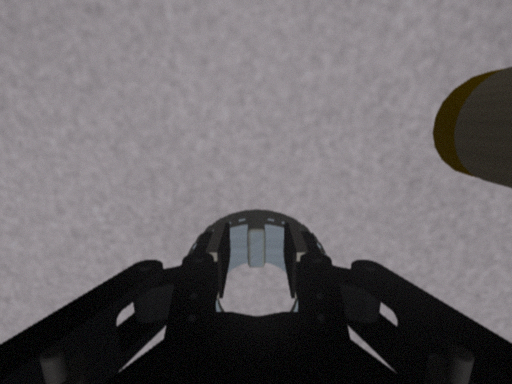

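Request:
play_rows([
  [0, 0, 0, 0, 0, 0],
  [0, 0, 0, 0, 0, 0],
  [0, 0, 0, 0, 0, 0],
  [0, 0, 0, 0, 0, 0],
  [0, 0, 0, 0, 0, 0],
  [0, 0, 0, 0, 0, 0],
], fingers=-1, force=90)

```text
clock: 12.45
eef_pos: [558.5, -232.4, 37.0]
eef_rot: [-3.105, -0.465, -0.012]
force: [-1.9, 2.0, 12.1]
grip_width: 0.075
```

Request:
play_rows([
  [0, 0, 5, 0, 0, 0],
  [0, 0, 15, 0, 0, 0],
  [0, 0, 25, 0, 0, 0],
  [0, 0, 25, 0, 0, 0],
])

```text
clock: 12.85
eef_pos: [559.5, -232.8, 63.8]
eef_rot: [-3.106, -0.465, -0.016]
force: [0.4, -1.0, -1.5]
grip_width: 0.072
```

```bash
python3 look.py w12
python3 - <<'E'
from fitring import *
s,im=pickle.load(open("pics/w12.pkl","rb"))
print(s["grip_width"])
crop(im,150,130,210,180,3.5,"pics/w12c.png")
im=eyes.read_camera("scene"); crop(im,140,130,110,90,6,"pics/s12.png")
E
```

```text
12.85 [ 559.5 -232.8   63.8] [-3.106 -0.465 -0.016] [-0.45  0.62  1.84  0.01  0.67  0.82]
0.07180913533815102
```

View pics/s12.png

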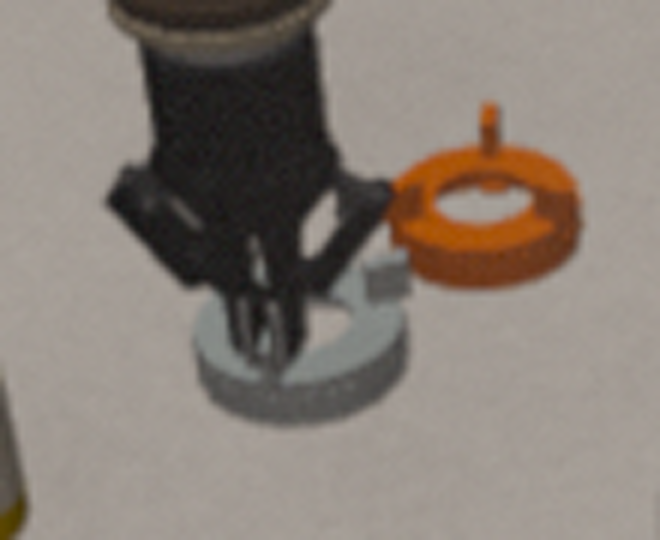

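View pics/w12c.png

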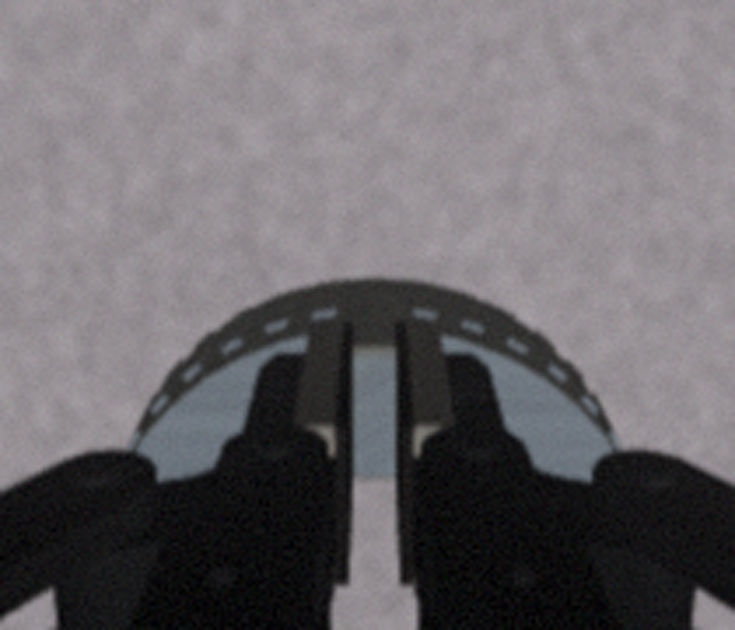

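```bash
cat >> fitring.py <<'E'
def yawof(s):
    M=R.from_rotvec(s["eef_rot"]).as_matrix();return np.arctan2(M[1,0],M[0,0])
def held(s):
    y=yawof(s);p=s["eef_pos"];return p[:2]-45.8*np.array([np.cos(y),np.sin(y)]),y,p[2]-37
def heldwire(s):
    c,y,z=held(s);a=np.linspace(0,2*np.pi,73)
    return ringwire(c,y,z)+[np.c_[c[0]+50*np.cos(a),c[1]+50*np.sin(a),0*a+z]]
E
python3 - <<'E'
from fitring import *
s,im=pickle.load(open("pics/w12.pkl","rb"))
W=heldwire(s);s["eef_pos"]=s["eef_pos"]+[0,0,3.5]
overlay(im,s,W,150,130,210,180,3.5,"pics/w12o.png")
E
```

```text
(no output)
```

View pics/w12o.png

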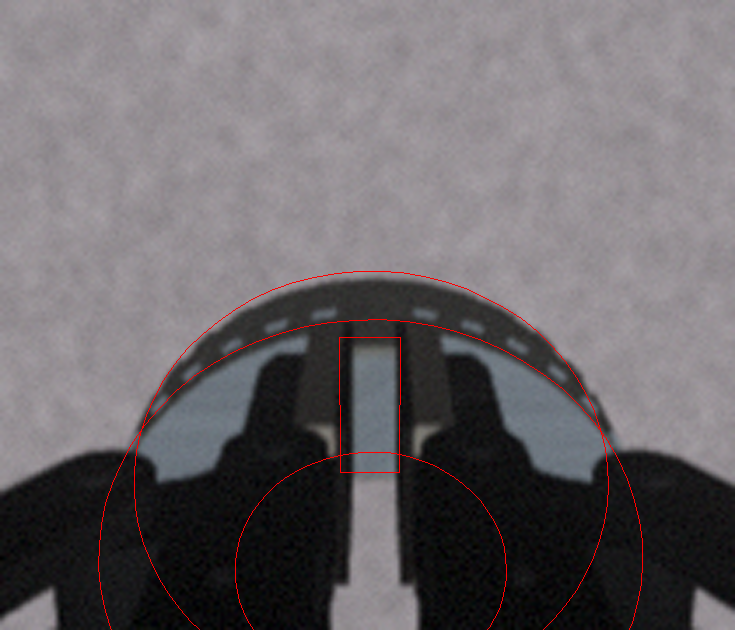

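Held ring looks level and fits within about 1.5 mm. Carrying it over the canister at yaw 112.6°.

Request:
play_rows([
  [0, 0, 40, 0, 0, 0],
  [0, 0, 90, 0, 0, 0],
  [0, 0, 130, 0, 0, 0.05],
  [0, 20, 155, 0, 0, 0.14],
  [-7, 50, 160, 0, 0, 0.28],
  [-15, 85, 160, 0, 0, 0.42],
  [-24, 120, 160, 0, 0, 0.56],
  [-33, 155, 160, 0, 0, 0.7],
  [-42, 190, 160, 0, 0, 0.84],
  [-51, 225, 160, 0, 0, 0.98],
  [-60, 255, 160, 0, 0, 1.12],
  [-67, 285, 160, 0, 0, 1.26],
  [-73, 310, 160, 0, 0, 1.4],
  [-77, 325, 155, 0, 0, 1.54],
  [-77, 329.3, 145, 0, 0, 1.668],
  [-77, 329.3, 140, 0, 0, 1.668],
  [-77, 329.3, 138, 0, 0, 1.668],
  [-77, 329.3, 138, 0, 0, 1.668],
])

```text
clock: 14.75
eef_pos: [481.6, 96.4, 200.2]
eef_rot: [-1.743, -2.604, -0.006]
force: [0.2, 0.3, -2.7]
grip_width: 0.074
```

```bash
python3 look.py w13
python3 - <<'E'
from canw import *
s,im=pickle.load(open("pics/w13.pkl","rb"))
print(s["grip_width"],np.degrees(yawof(s)),held(s))
c=np.array([500.1,54.2])
W=heldwire(s);s["eef_pos"]=s["eef_pos"]+[0,0,3.5]
im=cv2.convertScaleAbs(im,alpha=1.4,beta=0)
a=np.linspace(0,2*np.pi,73)
W+=canwire(c,np.radians(-7.4))+[np.c_[c[0]+48*np.cos(a),c[1]+48*np.sin(a),0*a+95]]
overlay(im,s,W,130,120,260,195,3,"pics/w13o.png")
im=eyes.read_camera("scene"); crop(im,220,120,120,100,6,"pics/s13.png")
im=eyes.read_camera("top"); crop(im,190,160,110,100,6,"pics/t13.png")
E
```

```text
14.75 [481.6  96.4 200.2] [-1.743 -2.604 -0.006] [ 0.13  0.3   1.98  0.01  0.86 -0.27]
0.07423482484084233 112.39115635654753 (array([499.08125128,  54.02713424]), np.float64(1.9615957285455083), np.float64(163.18379964491132))
```

View pics/w13o.png

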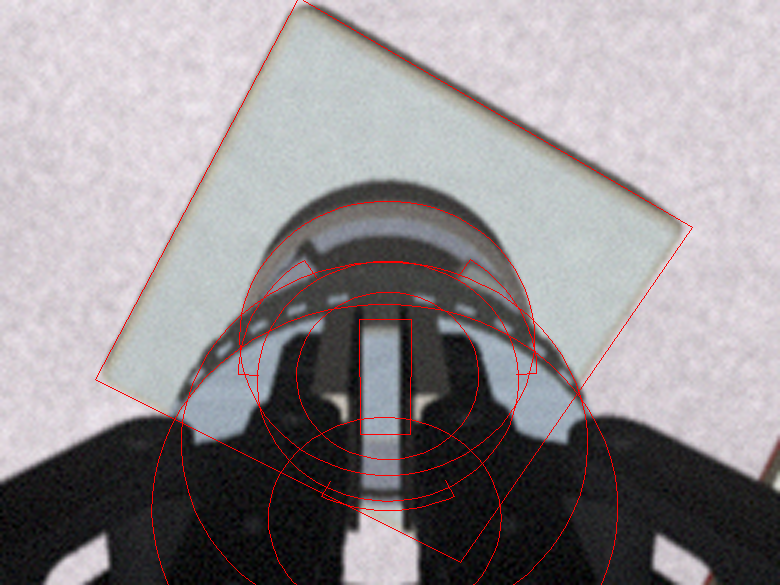

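View pics/s13.png

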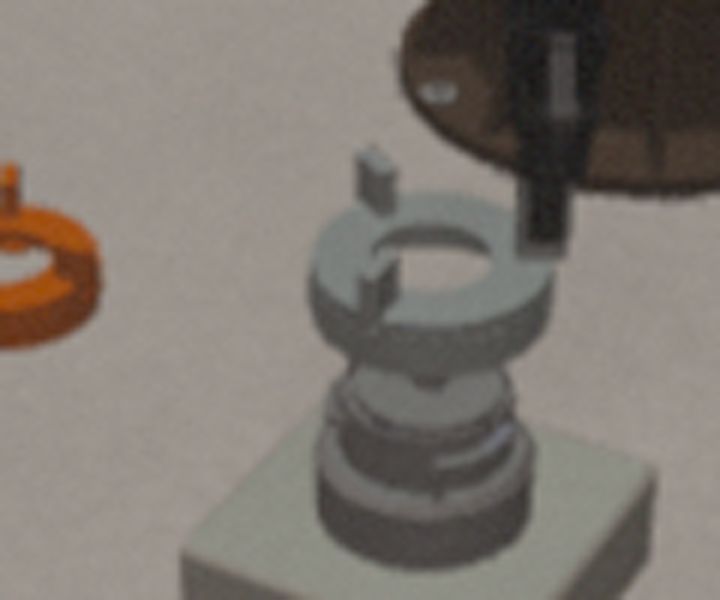

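View pics/t13.png

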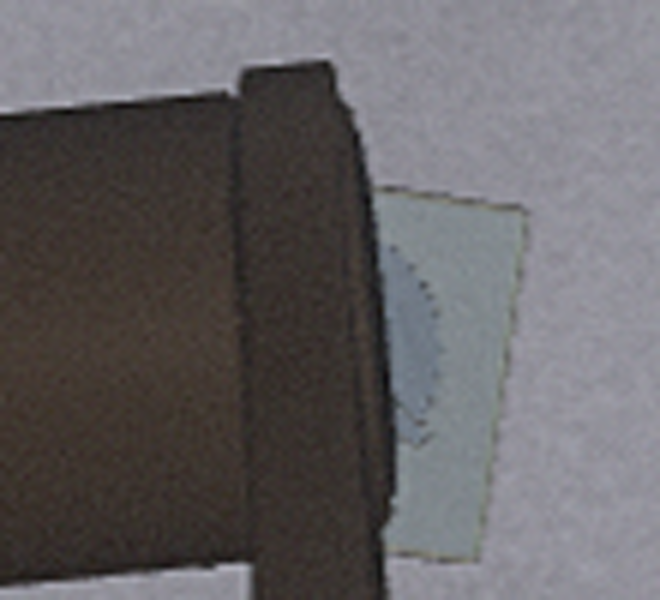

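Run:
```python
from canw import *
s,im=pickle.load(open("pics/w13.pkl","rb"))
im=cv2.convertScaleAbs(im,alpha=1.8,beta=0)
crop(im,180,165,155,110,5,"pics/w13c.png")
```

```text
(no output)
```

View pics/w13c.png

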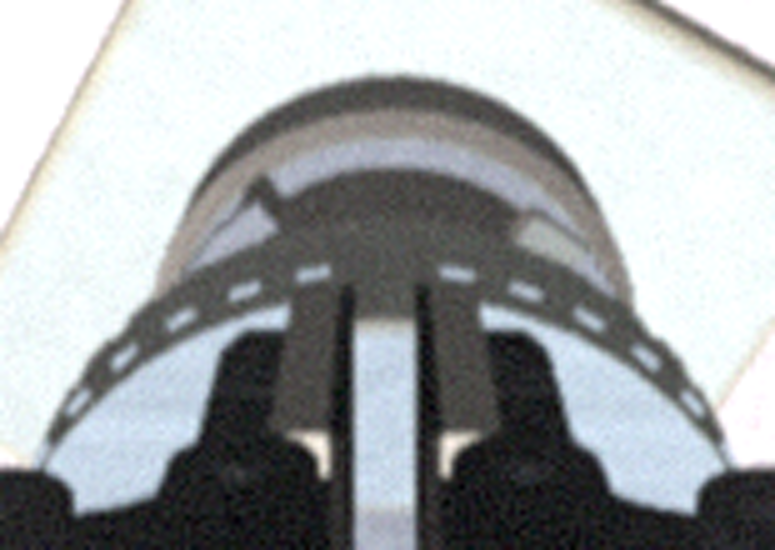

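The ring needs about +1.3 mm along x. I descend to just above the ramps and then check.

Request:
play_rows([
  [1.3, 0.4, -10, 0, 0, 0],
  [1.3, 0.4, -22, 0, 0, 0],
  [1.3, 0.4, -32, 0, 0, 0],
  [1.3, 0.4, -37, 0, 0, 0],
  [1.3, 0.4, -39, 0, 0, 0],
  [1.3, 0.4, -39, 0, 0, 0],
])

```text
clock: 15.5
eef_pos: [483.2, 96.8, 161.4]
eef_rot: [-1.741, -2.605, -0.007]
force: [1.2, -0.5, -2.3]
grip_width: 0.074
```

```bash
python3 look.py w14
python3 - <<'E'
from canw import *
s,im=pickle.load(open("pics/w14.pkl","rb"))
print(np.degrees(yawof(s)),held(s),s["force"])
im=cv2.convertScaleAbs(im,alpha=1.8,beta=0)
crop(im,180,165,155,110,5,"pics/w14c.png")
im=eyes.read_camera("scene"); crop(im,220,120,120,100,6,"pics/s14.png")
E
```

```text
15.5 [483.2  96.8 161.4] [-1.741 -2.605 -0.007] [ 0.13  0.36  2.02  0.01  0.77 -0.27]
112.48027298176547 (array([500.66637941,  54.50739106]), np.float64(1.9631511070738272), np.float64(124.36780689380015)) [ 1.20097496 -0.46616798 -2.25425722]
```

View pics/w14c.png

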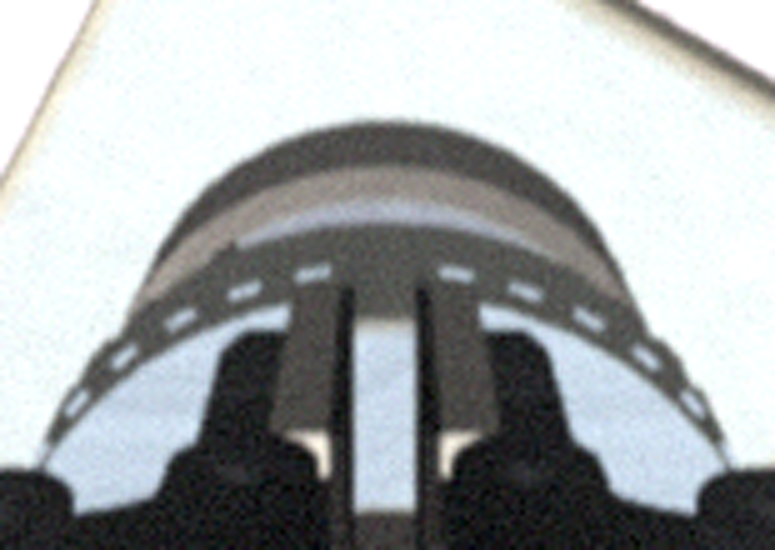

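View pics/s14.png

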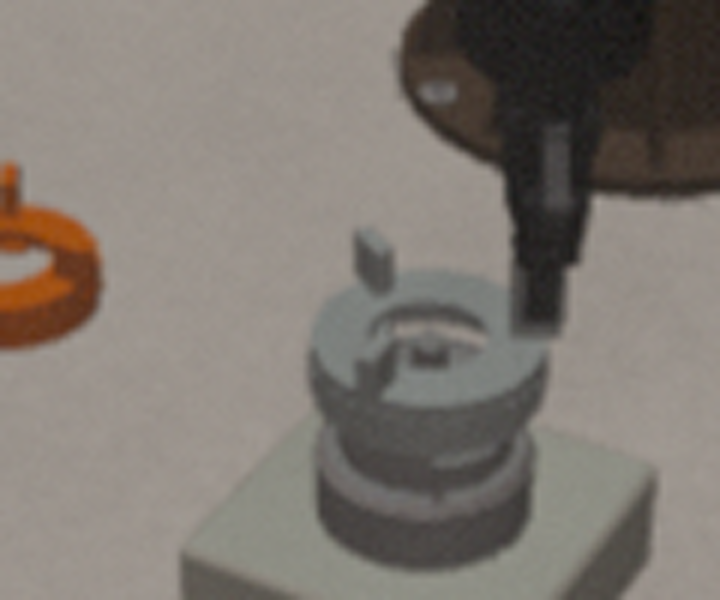

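Run:
```python
from canw import *
s,im=pickle.load(open("pics/w14.pkl","rb"))
h,y,z=held(s);u=np.array([np.cos(y),np.sin(y)]);c=np.array([500.1,54.2])
s["eef_pos"]=s["eef_pos"]+[0,0,3.5]
f=lambda c,r,z:((proj("wrist",[[*(c+r*u),z]],s)[0]-[180,165]+.5)*5).round(1)
print("shoulder",f(c,48,95),"block z60 r48",f(c,48,60),"ring low",f(h,50,z),"ring flange",f(h,50,z+27),"wing top",f(h,56,z+50),f(h,34,z+50))
```

```text
shoulder [385.9 166.3] block z60 r48 [386.  113.2] ring low [390.3 211.1] ring flange [390.9 280.9] wing top [391.6 306.4] [391.3 499. ]
```

Request:
play_rows([
  [-0.4, 0.9, -1, 0, 0, 0],
  [-0.4, 0.9, -3, 0, 0, 0],
  [-0.4, 0.9, -5, 0, 0, 0],
  [-0.4, 0.9, -7, 0, 0, 0],
  [-0.4, 0.9, -9, 0, 0, 0],
  [-0.4, 0.9, -9, 0, 0, 0],
])

```text
clock: 16.2
eef_pos: [482.9, 97.7, 152.6]
eef_rot: [-1.742, -2.606, -0.007]
force: [-0.2, 0.7, -2.1]
grip_width: 0.073
```

No contact, and the lugs are already below the ramp tops. Continuing down.

Request:
play_rows([
  [0, 0, -2, 0, 0, 0],
  [0, 0, -4, 0, 0, 0],
  [0, 0, -6, 0, 0, 0],
  [0, 0, -8, 0, 0, 0],
  [0, 0, -9, 0, 0, 0],
  [0, 0, -9.5, 0, 0, 0],
  [0, 0, -9.5, 0, 0, 0],
])

```text
clock: 16.9
eef_pos: [482.9, 97.7, 143.0]
eef_rot: [-1.742, -2.606, -0.007]
force: [0.1, 0.1, -1.7]
grip_width: 0.074
```

Request:
play_rows([
  [0, 0, -0.5, 0, 0, 0],
  [0, 0, -1, 0, 0, 0],
  [0, 0, -1.5, 0, 0, 0],
  [0, 0, -2, 0, 0, 0],
  [0, 0, -2, 0, 0, 0],
])

```text
clock: 17.4
eef_pos: [483.0, 97.8, 141.4]
eef_rot: [-1.742, -2.606, -0.008]
force: [-1.9, 0.8, 7.4]
grip_width: 0.071
```

```bash
python3 look.py w15
python3 - <<'E'
from canw import *
s=robot.get_state();print(s["force"],s["torque"],held(s),np.degrees(yawof(s)))
im=eyes.read_camera("scene"); crop(im,220,120,120,100,6,"pics/s15.png")
E
```

```text
17.4 [483.   97.8 141.4] [-1.742 -2.606 -0.008] [ 0.13  0.39  2.04  0.01  0.72 -0.27]
[-1.95605244  0.52960564  7.22093152] [ 0.04244447  0.32620374 -0.02029561] (array([500.48884625,  55.48501846]), np.float64(1.9631892695410842), np.float64(104.41453794525148)) 112.4824595300751
```

View pics/s15.png

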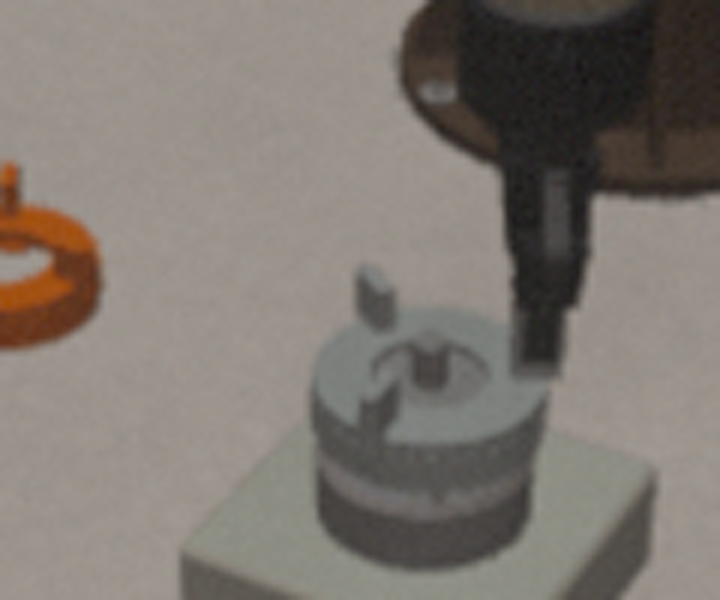

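Contact at ring height 104.4, so it is seated (nominal 104.5). Now I compute the arc for turning.

Run:
```python
from canw import *
s=robot.get_state();c=np.array([500.1,54.2]);v=s["eef_pos"][:2]-c;print(v,np.hypot(*v))
for t in range(-4,-77,-4):
    a=np.radians(t);r=np.array([[np.cos(a),-np.sin(a)],[np.sin(a),np.cos(a)]]);d=r@v-v;print(t,d.round(1),round(a,3))
```

```text
[-17.13310862  43.61187652] 46.85658101559015
-4 [3.1 1.1] -0.07
-8 [6.2 2. ] -0.14
-12 [9.4 2.6] -0.209
-16 [12.7  3. ] -0.279
-20 [15.9  3.2] -0.349
-24 [19.2  3.2] -0.419
-28 [22.5  2.9] -0.489
-32 [25.7  2.5] -0.559
-36 [28.9  1.7] -0.628
-40 [32.   0.8] -0.698
-44 [35.1 -0.3] -0.768
-48 [38.1 -1.7] -0.838
-52 [41.  -3.3] -0.908
-56 [43.7 -5. ] -0.977
-60 [46.3 -7. ] -1.047
-64 [48.8 -9.1] -1.117
-68 [ 51.2 -11.4] -1.187
-72 [ 53.3 -13.8] -1.257
-76 [ 55.3 -16.4] -1.326
```

Request:
play_rows([
  [3.1, 1.1, 0.3, 0, 0, -0.07],
  [6.2, 2.0, 0.3, 0, 0, -0.14],
  [9.4, 2.6, 0.3, 0, 0, -0.209],
  [12.7, 3.0, 0.3, 0, 0, -0.279],
  [15.9, 3.2, 0.3, 0, 0, -0.349],
  [19.2, 3.2, 0.3, 0, 0, -0.419],
  [22.5, 2.9, 0.3, 0, 0, -0.489],
  [22.5, 2.9, 0.3, 0, 0, -0.489],
])

```text
clock: 18.3
eef_pos: [505.9, 100.7, 141.7]
eef_rot: [-2.323, -2.106, -0.011]
force: [-0.1, -0.0, -1.2]
grip_width: 0.075
```

Run:
```python
from canw import *
s=robot.get_state();print(s["eef_pos"],np.degrees(yawof(s)),s["force"],s["torque"],s["grip_width"])
c=np.array([500.1,54.2]);v=s["eef_pos"][:2]-c;print(v,np.hypot(*v),np.degrees(np.arctan2(v[1],v[0])))
im=eyes.read_camera("scene"); crop(im,220,120,120,100,6,"pics/s16.png")
for t in range(-4,-60,-4):
    a=np.radians(t);r=np.array([[np.cos(a),-np.sin(a)],[np.sin(a),np.cos(a)]]);d=r@v-v;print(t,d.round(1),round(a,3))
```

```text
[505.86828969 100.70343737 141.71001556] 84.38274343909825 [-0.05365075 -0.01094742 -1.23282178] [ 0.08788443  0.04187747 -0.00115332] 0.07455440876591732
[ 5.76828969 46.50343737] 46.859821306412975 82.92914373707322
-4 [ 3.2 -0.5] -0.07
-8 [ 6.4 -1.3] -0.14
-12 [ 9.5 -2.2] -0.209
-16 [12.6 -3.4] -0.279
-20 [15.6 -4.8] -0.349
-24 [18.4 -6.4] -0.419
-28 [21.2 -8.2] -0.489
-32 [ 23.8 -10.1] -0.559
-36 [ 26.2 -12.3] -0.628
-40 [ 28.5 -14.6] -0.698
-44 [ 30.7 -17.1] -0.768
-48 [ 32.7 -19.7] -0.838
-52 [ 34.4 -22.4] -0.908
-56 [ 36.  -25.3] -0.977
```

View pics/s16.png

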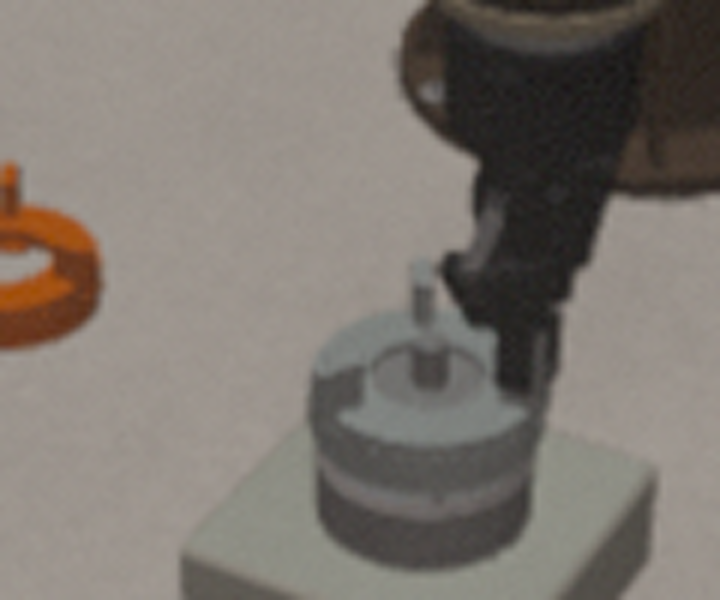

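It turns freely with negligible force. About 43° are left.

Request:
play_rows([
  [3.2, -0.5, 0, 0, 0, -0.07],
  [6.4, -1.3, 0, 0, 0, -0.14],
  [9.5, -2.2, 0, 0, 0, -0.209],
  [12.6, -3.4, 0, 0, 0, -0.279],
  [15.6, -4.8, 0, 0, 0, -0.349],
  [18.4, -6.4, 0, 0, 0, -0.419],
  [21.2, -8.2, 0, 0, 0, -0.489],
  [23.8, -10.1, 0, 0, 0, -0.559],
  [26.2, -12.3, 0, 0, 0, -0.628],
  [26.2, -12.3, 0, 0, 0, -0.628],
])

```text
clock: 19.35
eef_pos: [531.8, 88.2, 141.7]
eef_rot: [-2.86, -1.291, -0.013]
force: [-0.8, 0.5, -0.6]
grip_width: 0.073
```

Run:
```python
from canw import *
s=robot.get_state();print(s["eef_pos"],np.degrees(yawof(s)),s["force"],s["torque"],s["grip_width"])
c=np.array([500.1,54.2]);v=s["eef_pos"][:2]-c;print(v,np.hypot(*v),np.degrees(np.arctan2(v[1],v[0])))
for t in range(-1,-15,-1):
    a=np.radians(t);r=np.array([[np.cos(a),-np.sin(a)],[np.sin(a),np.cos(a)]]);d=r@v-v;print(t,d.round(1),round(a,3))
```

```text
[531.78888366  88.24221404 141.65411017] 48.584859108001446 [-0.7911873   0.47418189 -0.60951721] [ 0.04008633 -0.03995799  0.03530692] 0.07344626355582462
[31.68888366 34.04221404] 46.50868396631422 47.05045003669464
-1 [ 0.6 -0.6] -0.017
-2 [ 1.2 -1.1] -0.035
-3 [ 1.7 -1.7] -0.052
-4 [ 2.3 -2.3] -0.07
-5 [ 2.8 -2.9] -0.087
-6 [ 3.4 -3.5] -0.105
-7 [ 3.9 -4.1] -0.122
-8 [ 4.4 -4.7] -0.14
-9 [ 4.9 -5.4] -0.157
-10 [ 5.4 -6. ] -0.175
-11 [ 5.9 -6.7] -0.192
-12 [ 6.4 -7.3] -0.209
-13 [ 6.8 -8. ] -0.227
-14 [ 7.3 -8.7] -0.244
```

Request:
play_rows([
  [1.2, -1.1, 0, 0, 0, -0.035],
  [2.3, -2.3, 0, 0, 0, -0.07],
  [3.4, -3.5, 0, 0, 0, -0.105],
  [3.9, -4.1, 0, 0, 0, -0.122],
  [3.9, -4.1, 0, 0, 0, -0.122],
])

```text
clock: 19.85
eef_pos: [535.3, 84.5, 141.7]
eef_rot: [-2.932, -1.117, -0.013]
force: [-2.3, 5.2, 2.5]
grip_width: 0.071
```

Run:
```python
from canw import *
s=robot.get_state();print(s["eef_pos"],np.degrees(yawof(s)),s["force"],s["torque"],s["grip_width"])
```

```text
[535.27963048  84.48776284 141.69431719] 41.71916248400894 [-2.28954821  5.2413636   2.47759309] [ 0.79581699  0.42946951 -0.01947773] 0.07071820817428172
```

Resistance is starting near yaw 41.7° (home expected at 41.1°). Pressing a little further.

Request:
play_rows([
  [0.6, -0.6, 0, 0, 0, -0.017],
  [1.2, -1.2, 0, 0, 0, -0.035],
  [1.7, -1.8, 0, 0, 0, -0.052],
  [1.7, -1.8, 0, 0, 0, -0.052],
  [1.7, -1.8, 0, 0, 0, -0.052],
])

```text
clock: 20.35
eef_pos: [535.8, 83.6, 141.7]
eef_rot: [-2.958, -1.045, -0.01]
force: [-6.9, 11.3, 4.7]
grip_width: 0.075
```

Run:
```python
from canw import *
s=robot.get_state();print(s["eef_pos"],np.degrees(yawof(s)),s["force"],s["torque"],s["grip_width"])
```

```text
[535.83816142  83.5798492  141.67608838] 38.903850218549806 [-6.93170932 11.31887567  4.6722884 ] [2.00394356 1.2083248  0.76360343] 0.07513087896939154
```

Request:
play_rows([
  [0.8, -0.9, 0, 0, 0, 0.0],
  [1.4, -1.6, 0, 0, 0, 0.0],
  [1.4, -1.6, 0, 0, 0, 0.0],
  [1.4, -1.6, 0, 0, 0, 0.0],
])

```text
clock: 20.75
eef_pos: [536.1, 83.3, 141.8]
eef_rot: [-2.955, -1.048, -0.009]
force: [-7.5, 14.8, 7.4]
grip_width: 0.075
```

Request:
play_rows([
  [0, 0, 0, 0, 0, 0],
  [0, 0, 0, 0, 0, 0],
  [0, 0, 0, 0, 0, 0],
  [0, 0, 0, 0, 0, 0],
], fingers=-0.3)

```text
clock: 21.15
eef_pos: [536.2, 83.1, 141.8]
eef_rot: [-2.955, -1.049, -0.009]
force: [0.5, 0.2, 0.2]
grip_width: 0.35
```

Request:
play_rows([
  [0, 0, 30, 0, 0, 0],
  [0, 0, 70, 0, 0, 0],
  [0, 0, 100, 0, 0, 0],
  [-30, -25, 120, 0, 0, 0],
  [-36, -29, 120, 0, 0, 0],
  [-36, -29, 120, 0, 0, 0],
])

```text
clock: 21.75
eef_pos: [499.7, 53.5, 262.2]
eef_rot: [-2.955, -1.047, -0.01]
force: [0.0, 0.5, -1.1]
grip_width: 0.349
```

```bash
python3 look.py w17
python3 - <<'E'
from canw import *
s,im=pickle.load(open("pics/w17.pkl","rb"))
print(np.degrees(yawof(s)))
im=cv2.convertScaleAbs(im,alpha=1.5,beta=0)
s["eef_pos"]=s["eef_pos"]+[0,0,3.5]
W=ringwire([500.1,54.2],np.radians(41.1),104.5)
overlay(im,s,W,190,115,125,110,5.5,"pics/w17o.png")
crop(im,190,115,125,110,5.5,"pics/w17c.png")
im=eyes.read_camera("scene"); crop(im,220,120,120,100,6,"pics/s17.png")
E
```

```text
21.75 [499.7  53.5 262.2] [-2.955 -1.047 -0.01 ] [0.04 0.24 1.89 0.01 1.01 0.93]
39.028507857740564
```

View pics/w17o.png

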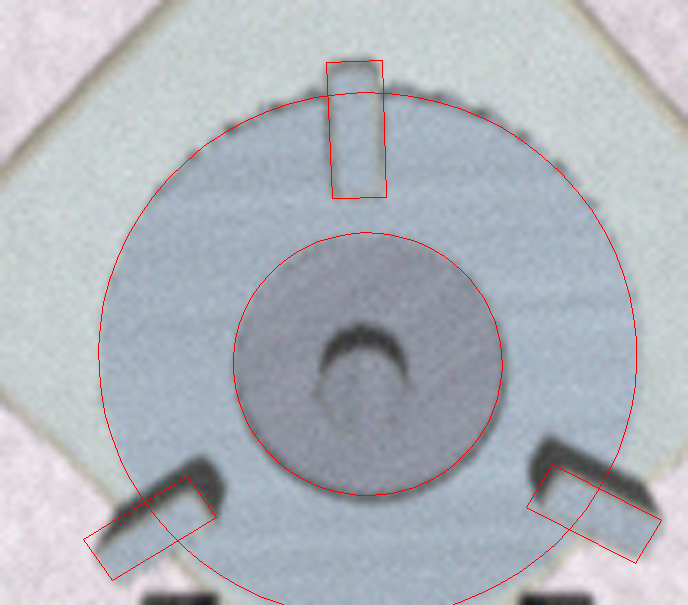

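View pics/s17.png

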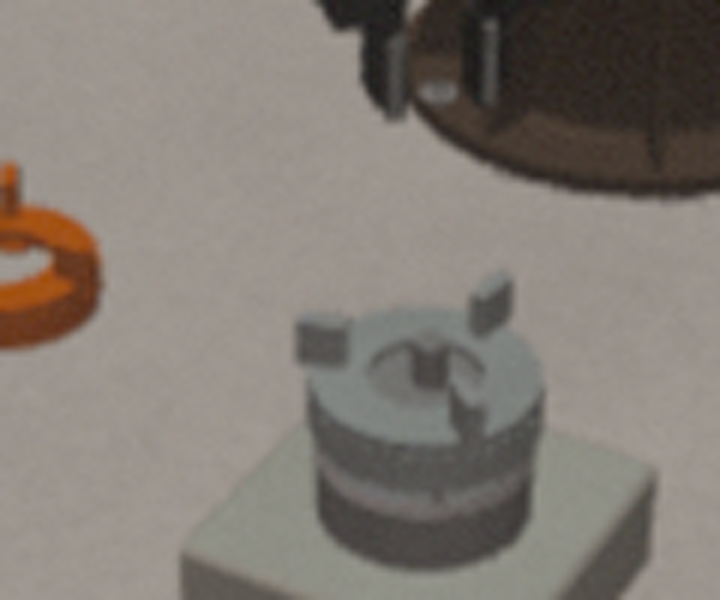

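All three wings match the home pose overlay (41.1°), and the knob shows in the hole. A quick check of the bystanders, then hand in.

Run:
```python
from h import *
im=eyes.read_camera("scene"); cv2.imwrite("pics/sf.png",im[:,:,::-1])
a=cv2.imread("pics/scene0.png").astype(int);d=np.abs(a-im[:,:,::-1]).max(2)
for n,(x,y,w,h) in dict(drink=(110,160,45,70),tape=(345,275,60,55),note=(160,250,115,70),orange=(200,148,40,30)).items(): print(n,(d[y:y+h,x:x+w]>40).sum())
```

```text
drink 0
tape 0
note 0
orange 0
```

View pics/sf.png

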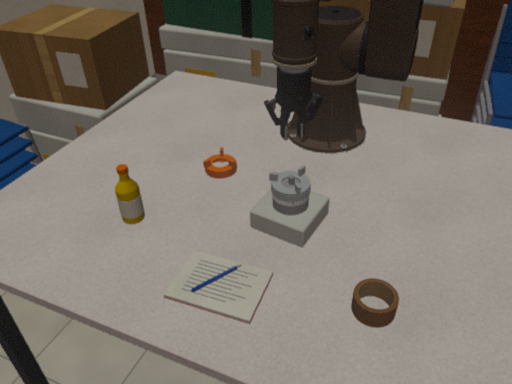

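The canister at (290,195) is closed, and the drink bottle, tape, notebook with pen and orange ring have not moved.

```bash
python3 -c "
from rig import robot
print(robot.hand_in(), robot.get_state()['clock'])"
```

```text
the job is handed in; nothing more can be done
the job is handed in; nothing more can be done
```

The canister is closed and the job is handed in, at about 22 s on the robot's clock. No verdict came back.

I seated the disc knob up in the mouth. Then I took the grey ring by one wing, lowered its lugs through the gaps and turned it about 71° clockwise until the stop held against roughly 17 N. Then I let go and raised the gripper clear.

**Checks:**
- **Ring height:** first contact came with the ring at 104.4 mm, against 104.5 mm nominal.
- **Ring angle:** after release, the wrist picture matched the predicted home pose (wings at 41.1°) to within about 1–2 mm, or roughly 1°. The small leftover differences at the two lower wings are about the size of the camera calibration error.
- **Disc:** it came to rest at the expected height, and its knob and edge matched the seated position within about 1 mm.
- **Other objects:** the drink bottle, tape, notebook with pen and the orange ring show no change from the first picture.

**Disagreement:** the wrist camera read about 3–4 mm low in height against its calibration. I corrected for that in the later overlays. No check failed.

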